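Pin the tilting block into its bracket with the pivot axle

ROBOT

A 7-joint arm with a two-finger parallel gripper is mounted at the origin on a cart in front of the work surface, level with it; the furniture and walls round the work are solid. World frame = base frame: x ahead of the robot, y to its left, z up, the work surface at z = 0. Lengths are in m, angles in degrees, forces in N, time in s.
With the tool pointing down it reaches from about 0.35 to 0.775 m from the base axis. Payload 3.1 kg.
Tool frame: the origin (TCP) lies midway between the tips of the shut fingers; the grasp point (between the pads) lies 19 mm behind it (robot.grasp_offset is the distance from the TCP to the grasp point, in m); z points along the fingers, y is the line along which they close (so a half turn about z gives the same grasp; the last joint's range is limited). The gripper opens to 85 mm and grips with 20 to 120 N. Pads are 22 mm wide; open, the fingers measure 114 mm over their backs; the gripper's body (76 mm by 85 mm) begins 54 mm behind the grasp point. The pads swing forward as they close: fully open they stand 13 mm farther back than shut.
Start: joints at [-67.535, 17.813, 0.802, 86.603, -0.252, 75.585, -1.558], TCP at [0.231, 0.499, 0.231] pointing down, gripper open.
Joint ranges: [-154.91, 154.91], [-16.99, 109.72], [-72.82, 74.43], [7.12, 147.25], [-82.49, 262.49], [11.32, 116.49], [-174.64, 174.64]. Speed limits (degrees/s): [159.86, 159.86, 180, 180, 180, 180, 180].

INTERFACE

Orientations are given as [roll, pitch, yaw] about the fixed x, y, z axes, in that order (R = Rz(yaw) Ry(pitch) Rx(roll)).
In Python, from station import robot gives the robot as it stands.
- The arm moves only by the tool arm_command, never from a script. Its argument "increments" is a list of rows, each an object of numbers: "rx", "ry", "rz": the turn, a rotation vector about the tool's x, y, z in degrees; "dx", "dy", "dz": the shift along the tool's x, y, z in mm; "claw": the opening, from 0 (shut) to 1 (fully open). A call has exactly 5 rows; each row is the pose to reach, as a shift and turn from the pose commanded when the call began, along the tool's axes at that moment; what a row does not reach only later rows make up. A row lasts 1/12 s, in which the tool goes at most 41.7 mm and 7.16 degrees, less where a joint would pass 70% of its speed; a pose out of reach is approached as far as the arm can. A call with a gripper value outside its range is refused whole. The fingers move at their own pace and stop on an object; "newtons" is the grip in N (left out, the last holds). Time passes only in rows, so rows that repeat a pose let the fingers close, or fill a call up. It gives the time, the measured TCP pose, the force, the opening and the grip force at its end, in the units of the state.
- robot.get_state(): the state, without advancing time (a new reading comes with each control period).
- robot.grab_frame(name): name is "side" or "top"; returns a dict with "image" (480x640x3 uint8, red, green, blue), "depth" (480x640 float32, m along the optical axis (not along the pixel's ray), 0 where there is no reading), "camera_matrix" (3x3 intrinsics, pixels), "k1" (the pictures are not rectified: a ray, as slopes to the right and down, at radius r is drawn at 1 + k1 r^2 times it, then the intrinsics apply), "world_from_camera" (4x4, takes a point from camera to world coordinates). Camera axes: x right, y up, looking along -z (the intrinsics and any distortion apply to the point x, -y, -z); pixel columns grow to the right and rows downward; lengths in m; the calibration is good to about 2 mm. A picture is of the moment at which its call begins.
- robot.job_done(): hands the job in; it is judged then, once.
The state is a dict: "time": time; "qpos": joint angles; "qd": joint speeds; "effort": joint torques, N m; "ee_pos": TCP position; "ee_rot": TCP orientation; "wrist_force": force on the tool from outside, world axes, zero at the start; "moment": the same for the moment, N m; "width": finger opening in m; "grasp_force": force on a finger pad.
Only numpy, scipy, OpenCV 4.12 (cv2) and the standard library are available. Lean on these libraries where they do the work, as an engineer would, in place of code of your own. Each camera call takes 0.05 s, during which the arm holds its last target. There are 200 camera calls.

TASK

Mount the brass block in the blue pivot bracket: slide the block along its channel until it is fully home against the stop, and lay the steel axle from the wooden rest into the bracket's two dark V saddles, all of it still outside the ears, and let go of it. Then push the axle by its end through the near ear, the block and the far ear until it is stopped by the end cap. Do not knock over the paint jar or the paint bottle behind.

Things in the scene. Friction and masses are not known exactly. Their poses are not given: they have to be found in the camera images.
- bracket: Fixed blue pivot bracket. Origin on the bench midway between its two ears, under the pivot axis. Own y runs along the pivot axis, which lies at x = 0, 46 mm above the bench. Base plate 8 mm thick, x -115 to 35, y -52 to 52, and a narrow one to y = 190. Block channel along x, 56 mm wide, 22 mm high rails; stop wall face at x = 23, 58 mm high, so the block's home is x = 0.
- block: Loose brass block, 46 mm (x) by 52 mm (y) by 66 mm high, plus a 4 mm cork pad on top; 0.17 to 0.35 kg. Origin at the centre of its underside, 8 mm above the bench; axes as the bracket's. A 22 mm bore runs through along y, 38 mm above its underside. It starts in the channel 45 to 75 mm short of home; pushing its -x face towards bracket +x slides it home.
- axle: Loose plain steel rod, diameter 18 mm, 150 mm long, both ends the same with 2.5 mm chamfers, about 0.2 kg. Origin at its centre; its own y axis runs along it. Starts lying in the rest, its axis 38 mm above the bench.
- rest: Fixed plywood rest, 60 by 130 mm, base 8 mm thick, origin on the bench under its centre; two V saddles at y = +-40 to +-60 carry the axle along the rest's y; the 80 mm between them is open for the fingers.
- paint_jar: Bystander: yellow paint jar with green lid, 55 mm wide, 62 mm high, standing behind the bracket. Origin at its underside, z up.
- paint_bottle_5: Bystander: white dropper bottle, 32 mm wide, 85 mm high, standing farther back. Origin at its underside, z up.
- near_hole (a point): Outer mouth of the near ear's 21 mm hole, on the pivot axis, at bracket y = +44; axes as the bracket's. The ears are aluminium plates 50 mm wide, 68 mm high: near ear y 28 to 44, far ear y -28 to -44 with a 22 mm hole, closed behind by a dark end cap (inner face y = -44). A fully home axle has its centre at bracket y = +31.
- saddle_gap (a point): Point on the pivot axis (46 mm above the bench) at bracket y = +115: middle of the 60 mm gap for the fingers between the two dark V saddles, open down to the base plate. The saddles, y 46 to 85 and 145 to 185, hold the axle exactly on the pivot axis; their walls end 5 mm below it and reach 12 mm sideways. A laid axle has its centre at bracket y = +120 to +145.

How it is judged:
By the outcome, as a careful person would: the job done as asked, in the order asked, and still so for the second after the job is handed in, with the robot touching nothing.
It also fails if it takes over 64 s, if anything falls off the work surface, if the arm or the gripper's body presses on something with over 40 N, if the wrist force passes 120 N, or if a joint passes its speed limit or range.

## Working session

There is one attempt and no reset: what is moved stays moved. The work goes in short steps, Python scripts to look and compute and a tool call to move; the robot and the scene stay as the last step left them, time stands still between calls to the robot, and variables do not carry over. Pictures are saved under pics/ and viewed, at most 10 in all, crops included, and the job is handed in when it is done.

Besides the shell and the picture viewer there is one more tool, called after "Request:" in YAML: its name, and indented under it one key for each argument. arm_command: Moves the arm, as the interface text tells. Its arguments: {"type":"object","properties":{"increments":{"type":"array","items":{"type":"object","properties":{"rx":{"type":"number"},"ry":{"type":"number"},"rz":{"type":"number"},"dx":{"type":"number"},"dy":{"type":"number"},"dz":{"type":"number"},"claw":{"type":"number"}}}},"newtons":{"type":"number"}},"required":["increments"]}

```bash
ls; mkdir -p pics
cat > h.py <<'E'
import numpy as np, cv2
from station import robot
def grab(n):
    return robot.grab_frame(n)
def world(f):
    """per-pixel world points from depth"""
    K=f["camera_matrix"];h,w=f["depth"].shape
    D=np.array([f["k1"],0,0,0],float)
    uv=np.stack(np.meshgrid(np.arange(w),np.arange(h)),-1).reshape(-1,1,2).astype(float)
    s=cv2.undistortPoints(uv,K,D).reshape(h,w,2)
    d=f["depth"]
    P=np.stack([s[...,0]*d,-s[...,1]*d,-d],-1)
    T=f["world_from_camera"]
    return P@T[:3,:3].T+T[:3,3], s
def onplane(f,uv,z):
    K=f["camera_matrix"];T=f["world_from_camera"]
    s=cv2.undistortPoints(np.array(uv,float).reshape(-1,1,2),K,np.array([f["k1"],0,0,0],float)).reshape(-1,2)
    r=np.c_[s[:,0],-s[:,1],-np.ones(len(s))]@T[:3,:3].T
    t=(z-T[2,3])/r[:,2]
    return T[:3,3]+r*t[:,None]
E
python3 - <<'E'
from h import *
for n in("side","top"):
    f=grab(n);cv2.imwrite(f"pics/{n}0.png",f["image"][...,::-1]);np.savez(f"{n}0.npz",**f)
    print(n,f["world_from_camera"].round(3).tolist(),f["camera_matrix"].tolist(),f["k1"],(f["depth"]>0).mean())
s=robot.get_state();print(s)
E
```

```text
pics
side [[-0.409, 0.774, -0.483, 0.217], [-0.912, -0.355, 0.204, 0.148], [-0.014, 0.524, 0.852, 0.815], [0.0, 0.0, 0.0, 1.0]] [[484.207799932027, 0.0, 325.8137101805653], [0.0, 484.207799932027, 235.87152293502052], [0.0, 0.0, 1.0]] 0.03678226165566976 0.9958723958333333
top [[0.007, 0.993, -0.121, 0.495], [-1.0, 0.007, 0.007, -0.027], [0.008, 0.121, 0.993, 1.147], [0.0, 0.0, 0.0, 1.0]] [[619.234261011391, 0.0, 314.30865417970256], [0.0, 619.234261011391, 242.84735256431915], [0.0, 0.0, 1.0]] -0.015355342367584976 0.9961393229166666
{'time': 0.1, 'qpos': array([-67.53565338,  17.85605198,   0.80200277,  86.68518739,
        -0.25321761,  75.58493943,  -1.55798318]), 'qd': array([ 0.00562285, -0.18115806,  0.07132641, -0.33470175,  0.04712773,
       -0.08273538,  0.15205439]), 'effort': array([ 7.93081599e-04, -3.80850863e+01,  1.46867777e-01, -2.31242073e+01,
        1.24807568e-02,  8.09935096e-03, -9.82094832e-06]), 'ee_pos': array([0.23086515, 0.49845479, 0.23031079]), 'ee_rot': array([-1.79875664e+02,  4.18193393e-03,  1.55150729e+02]), 'wrist_force': array([ 0.267644  , -0.04143497, -0.9958767 ]), 'moment': array([0.0027909 , 0.01713503, 0.05894797]), 'grasp_force': 0.0, 'width': 0.08504430720785335}
```

View pics/top0.png

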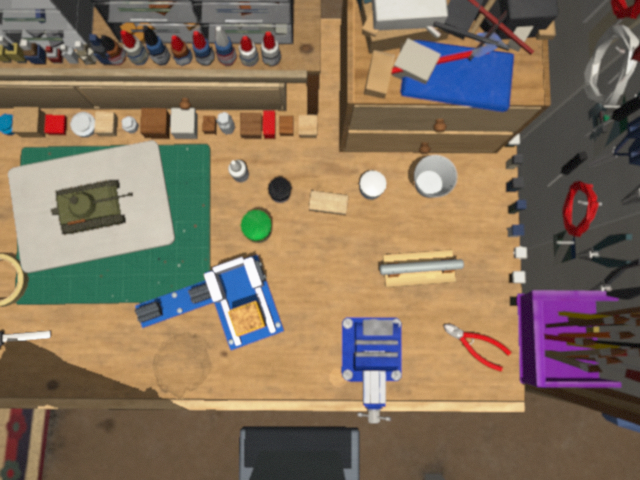

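View pics/side0.png

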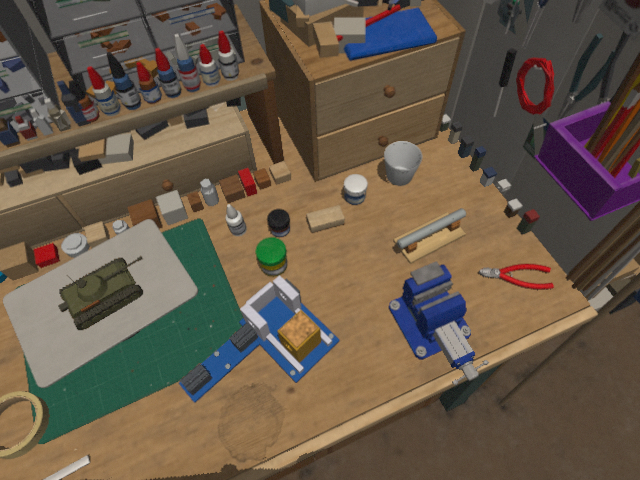

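The top view shows the bracket: near ear at about (215,285), far ear and cap at (258,268), block cork at (247,318), saddles at (150,312) and (200,292). The axle lies from (381,268) to (462,265), the jar is at (257,225) and the bottle at (238,170). Next I'll measure these.

```bash
cat > m.py <<'E'
from h import *
import sys
for n in("top","side"):
    f=dict(np.load(f"{n}0.npz"));P,_=world(f);im=f["image"];hsv=cv2.cvtColor(im,cv2.COLOR_RGB2HSV)
    H,S,V=[hsv[...,i].astype(int) for i in range(3)]
    reg=(P[...,0]>.22)&(P[...,0]<.55)&(P[...,1]>.0)&(P[...,1]<.36)
    blue=reg&(H>100)&(H<125)&(S>120)&(P[...,2]<.02)
    print(n,"blue n,z",blue.sum(),np.median(P[blue][:,2]))
    m=cv2.morphologyEx(blue.astype(np.uint8),cv2.MORPH_OPEN,np.ones((2,2)))
    vu=np.argwhere(m>0);q=onplane(f,vu[:,::-1],.008)[:,:2]
    np.save(f"blue_{n}.npy",q)
    hull=cv2.convexHull((q*1000).astype(np.float32))
    ap=cv2.approxPolyDP(hull,6,True).reshape(-1,2);print("hull",ap.round(0).tolist())
    ear=reg&(P[...,2]>.060)&(P[...,2]<.076)&(S<60)&(V>120)
    cork=reg&(P[...,2]>.070)&(P[...,2]<.086)&(S>80)&(H<25)
    for nm,mk,z in(("ear",ear,.068),("cork",cork,.078)):
        k,l,st,c=cv2.connectedComponentsWithStats(mk.astype(np.uint8))
        for i in range(1,k):
            if st[i,4]>25:
                vu=np.argwhere(l==i);q=onplane(f,vu[:,::-1],z)[:,:2]*1000
                print(nm,st[i,4],"z",np.median(P[l==i][:,2]).round(4),[np.round(a,1) for a in cv2.minAreaRect(q.astype(np.float32))],q.mean(0).round(1))
    ax=(P[...,0]>.35)&(P[...,0]<.6)&(P[...,1]<-.08)&(P[...,1]>-.38)&(P[...,2]>.036)&(P[...,2]<.056)&(S<60)
    k,l,st,c=cv2.connectedComponentsWithStats(ax.astype(np.uint8))
    for i in range(1,k):
        if st[i,4]>80:
            vu=np.argwhere(l==i);q=onplane(f,vu[:,::-1],.040)[:,:2]*1000
            print("axle",st[i,4],"z",np.percentile(P[l==i][:,2],[50,95]).round(4),[np.round(a,1) for a in cv2.minAreaRect(q.astype(np.float32))],q.mean(0).round(1))
    for nm,mk in(("jar",(H>50)&(H<75)&(S>150)&(P[...,2]>.05)&reg),):
        print(nm,mk.sum(),P[mk].mean(0).round(3))
E
python3 m.py
python3 -c "
import cv2
a=cv2.imread('pics/top0.png')[240:360,120:300];b=cv2.imread('pics/side0.png')[270:410,170:350]
cv2.imwrite('pics/crop.png',cv2.vconcat([cv2.resize(a,(540,300),interpolation=2),cv2.resize(b,(540,300),interpolation=2)]))"
```

```text
top blue n,z 2174 0.00899426309261786
hull [[472.0, 21.0], [548.0, 48.0], [547.0, 204.0], [513.0, 289.0], [477.0, 274.0], [439.0, 113.0]]
ear 146 z 0.069 [array([539.3, 137.1]), array([28.2, 16.7]), np.float64(21.1)] [538.2 137. ]
cork 813 z 0.0782 [array([494.4,  82.3]), array([45.9, 51.7]), np.float64(20.4)] [494.4  82.2]
axle 784 z [0.0461 0.0501] [array([ 589. , -227.4]), array([ 17.8, 150.5]), np.float64(4.7)] [ 588.5 -224.9]
jar 0 [nan nan nan]
side blue n,z 2411 0.007077061588097178
hull [[472.0, 21.0], [547.0, 51.0], [547.0, 201.0], [511.0, 289.0], [475.0, 274.0], [436.0, 114.0]]
ear 135 z 0.0668 [array([538.3, 138.4]), array([26.6, 14.9]), np.float64(21.1)] [537.7 138. ]
cork 904 z 0.0766 [array([492.4,  84.1]), array([46.7, 52.7]), np.float64(21.1)] [492.1  84.2]
axle 654 z [0.0451 0.0484] [array([ 589.5, -226.8]), array([ 18.5, 154.3]), np.float64(4.8)] [ 589.7 -225.3]
axle 329 z [0.0545 0.0559] [array([ 383.2, -136.9]), array([34.4, 59.3]), np.float64(89.8)] [ 384. -133.]
jar 0 [nan nan nan]m.py:29: RuntimeWarning: Mean of empty slice.
  print(nm,mk.sum(),P[mk].mean(0).round(3))
  ret = um.true_divide(
```

View pics/crop.png

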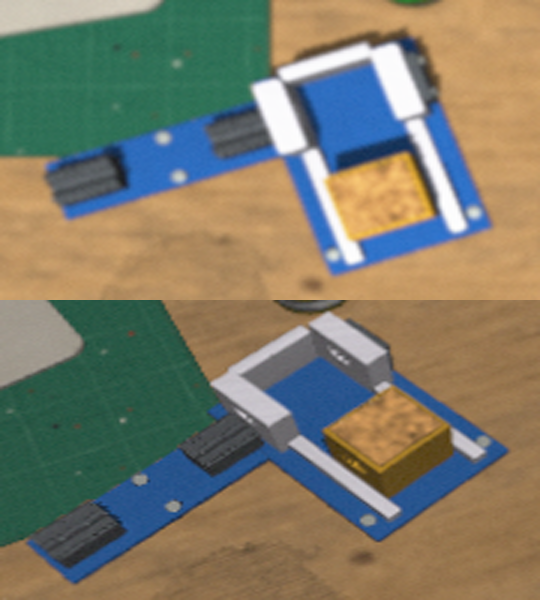

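The crop confirms the layout: white near and far ears, the stop wall behind them, and saddles on the narrow plate to the left. My region cut off at x=0.55, so I'll widen it.

```bash
sed -i 's/P\[...,0\]<.55)&(P\[...,1\]>.0)&(P\[...,1\]<.36/P[...,0]<.75)\&(P[...,1]>.0)\&(P[...,1]<.36/; s/.zn,z/n,z/' m.py
cat >> m.py <<'E'
    for nm,mk in(("sad",(S<80)&(V<110)&reg&(P[...,2]>.02)&(P[...,2]<.05)),("jar",reg&(P[...,2]>.045)&(H>45)&(H<80)&(S>100)),("tall",reg&(P[...,2]>.06)&(P[...,0]>.6))):
        k,l,st,c=cv2.connectedComponentsWithStats(mk.astype(np.uint8))
        for i in range(1,k):
            if st[i,4]>40: 
                q=P[l==i][:,:2]*1000
                print(nm,st[i,4],P[l==i].mean(0).round(3),P[l==i].max(0).round(3),[np.round(a,1) for a in cv2.minAreaRect(q.astype(np.float32))])
E
python3 m.py 2>/dev/null
```

```text
top blue n,z 2765 0.009040914643013487
hull [[472.0, 21.0], [607.0, 71.0], [513.0, 289.0], [477.0, 274.0], [439.0, 113.0]]
ear 3874 z 0.0739 [array([673.3, 287.6]), array([155.4, 150.8]), np.float64(0.4)] [672.6 282. ]
ear 276 z 0.0685 [array([575.1,  73.1]), array([50.7, 17.9]), np.float64(21.5)] [574.7  73.5]
ear 288 z 0.0691 [array([549.9, 141.1]), array([50.5, 17. ]), np.float64(19.9)] [550. 141.]
cork 813 z 0.0782 [array([494.4,  82.3]), array([45.9, 51.7]), np.float64(20.4)] [494.4  82.2]
axle 784 z [0.0461 0.0501] [array([ 589. , -227.4]), array([ 17.8, 150.5]), np.float64(4.7)] [ 588.5 -224.9]
jar 676 [0.658 0.069 0.063]
sad 379 [0.726 0.029 0.045] [0.748 0.048 0.05 ] [array([727.6,  29.4]), array([39.9, 38.5]), np.float64(21.4)]
sad 52 [0.552 0.134 0.034] [0.575 0.142 0.05 ] [array([552.1, 133.9]), array([48.,  3.]), np.float64(17.6)]
sad 242 [0.538 0.17  0.038] [0.554 0.188 0.046] [array([538.2, 170.5]), array([24. , 31.8]), np.float64(21.6)]
sad 328 [0.505 0.26  0.037] [0.522 0.282 0.048] [array([505. , 261.4]), array([25. , 39.9]), np.float64(18.5)]
jar 745 [0.658 0.069 0
[... 1374 characters left out ...]
3.2, 12.5]), np.float64(78.9)]
sad 256 [0.577 0.097 0.034] [0.597 0.137 0.05 ] [array([578.1,  92.6]), array([80.6, 35.8]), np.float64(66.3)]
sad 504 [0.537 0.164 0.034] [0.571 0.191 0.049] [array([535.1, 161.9]), array([52.1, 49.8]), np.float64(37.9)]
sad 473 [0.503 0.262 0.035] [0.522 0.285 0.043] [array([504.9, 262.4]), array([26. , 40.2]), np.float64(18.9)]
jar 685 [0.656 0.071 0.06 ] [0.686 0.098 0.067] [array([658.8,  70.9]), array([52.8, 53. ]), np.float64(76.1)]
tall 512 [0.66  0.071 0.062] [0.687 0.098 0.067] [array([660.6,  71. ]), array([50.7, 52.8]), np.float64(68.3)]
tall 6636 [0.669 0.295 0.082] [0.75  0.36  0.123] [array([675. , 285.6]), array([149.9, 148.7]), np.float64(0.0)]
```

```bash
cat > plan.py <<'E'
from h import *
import json
from scipy.spatial.transform import Rotation as Ro
O=np.array([.5626,.1076]);yb=20.3
c,s=np.cos(np.radians(yb)),np.sin(np.radians(yb))
def B(x,y,z): return np.array([O[0]+(c*x-s*y)/1e3,O[1]+(s*x+c*y)/1e3,z/1e3])   # bracket mm -> world m
def toB(p): d=np.asarray(p)[:2]-O; return np.array([c*d[0]+s*d[1],-s*d[0]+c*d[1]])*1e3
def plan(wps,step=28,rot=6.5,p=None,R=None):
    """wps: (pos m, yaw deg) ; prints calls of 5 rows in tool axes at the start of each call"""
    st=robot.get_state()
    if p is None: p=st["ee_pos"];R=Ro.from_euler('xyz',st["ee_rot"],degrees=True)
    print("start",p.round(4),st["ee_rot"].round(2),"t",st["time"])
    for w,yaw in wps:
        w=np.asarray(w);T=Ro.from_euler('xyz',[180,0,yaw],degrees=True)
        rv=(R.inv()*T).as_rotvec(degrees=True)
        n=max(np.linalg.norm(w-p)*1e3/step,np.linalg.norm(rv)/rot);n=int(np.ceil(n/5)*5)
        f=lambda i:(p+(w-p)*i/n, R*Ro.from_rotvec(rv*i/n,degrees=True))
        for k in range(0,n,5):
            p0,R0=f(k);rows=[]
            for i in range(k+1,k+6):
                pi,Ri=f(i);d=R0.inv().apply(pi-p0)*1e3;r=(R0.inv()*Ri).as_rotvec(degrees=True)
                rows.append(dict(dx=d[0].round(1),dy=d[1].round(1),dz=d[2].round(1),rz=r[2].round(1)))
            print(" ".join("(%g %g %g|%g)"%tuple(a.values()) for a in rows),"rxy",r[:2].round(2))
        p,R=w,T
        print("-- at",w.round(4),yaw)
E
python3 -c "
from plan import *
plan([(B(-125,1,150),200.3),(B(-125,1,32),200.3)],step=36,rot=7)"
```

```text
start [0.2309 0.4985 0.2303] [-179.88    0.    155.15] t 0.1
(-25.1 -20.2 5.4|-3) (-50.2 -40.4 10.8|-6) (-75.3 -60.6 16.2|-9) (-100.4 -80.8 21.6|-12) (-125.5 -101 27|-15) rxy [-0.04 -0.02]
(-19 -26 5.4|-3) (-38 -52.1 10.8|-6) (-57 -78.1 16.2|-9) (-75.9 -104.1 21.6|-12) (-94.9 -130.1 26.9|-15) rxy [-0.04 -0.02]
(-11.6 -30.1 5.4|-3) (-23.1 -60.1 10.7|-6) (-34.7 -90.2 16.1|-9) (-46.3 -120.3 21.5|-12) (-57.9 -150.3 26.9|-15) rxy [-0.04 -0.02]
-- at [0.445  0.0652 0.15  ] 200.3
(0 -0 23.6|0) (0 -0 47.2|0) (0 -0 70.8|0) (0 -0 94.4|0) (0 -0 118|0) rxy [0. 0.]
-- at [0.445  0.0652 0.032 ] 200.3
```

Request:
arm_command:
  increments:
    - {"dx": -25, "dy": -20, "dz": 5.4, "rz": -3, "claw": 0}
    - {"dx": -50, "dy": -40.4, "dz": 10.8, "rz": -6, "claw": 0}
    - {"dx": -75.3, "dy": -60.6, "dz": 16.2, "rz": -9, "claw": 0}
    - {"dx": -100.4, "dy": -80.8, "dz": 21.6, "rz": -12, "claw": 0}
    - {"dx": -125.5, "dy": -101, "dz": 27, "rz": -15, "claw": 0}
  newtons: 40

```text
validation failed for argument at $.in...
```

Request:
arm_command:
  increments:
    - {"dx": -19, "dy": -26, "dz": 5.4, "rz": -3, "claw": 0}
    - {"dx": -38, "dy": -52.1, "dz": 10.8, "rz": -6, "claw": 0}
    - {"dx": -57, "dy": -78.1, "dz": 16.2, "rz": -9, "claw": 0}
    - {"dx": -75.9, "dy": -104.1, "dz": 21.6, "rz": -12, "claw": 0}
    - {"dx": -94.9, "dy": -130.1, "dz": 26.9, "rz": -15, "claw": 0}

```text
validation failed for argument at $.in...
```

Request:
arm_command:
  increments:
    - {"dx": -11.6, "dy": -30.1, "dz": 5.4, "rz": -3, "claw": 0}
    - {"dx": -23.1, "dy": -60.1, "dz": 10.7, "rz": -6, "claw": 0}
    - {"dx": -34.7, "dy": -90.2, "dz": 16.1, "rz": -9, "claw": 0}
    - {"dx": -46.3, "dy": -120.3, "dz": 21.5, "rz": -12, "claw": 0}
    - {"dx": -57.9, "dy": -150.3, "dz": 26.9, "rz": -15, "claw": 0}

```text
validation failed for argument at $.in...
```

Request:
arm_command:
  increments:
    - {"dx": -25, "dy": -20, "dz": 5, "rx": 0, "ry": 0, "rz": -3, "claw": 0}
    - {"dx": -50, "dy": -40, "dz": 11, "rx": 0, "ry": 0, "rz": -6, "claw": 0}
    - {"dx": -75, "dy": -61, "dz": 16, "rx": 0, "ry": 0, "rz": -9, "claw": 0}
    - {"dx": -100, "dy": -81, "dz": 22, "rx": 0, "ry": 0, "rz": -12, "claw": 0}
    - {"dx": -125, "dy": -101, "dz": 27, "rx": 0, "ry": 0, "rz": -15, "claw": 0}
  newtons: 40

```text
time: 0.52
ee_pos: [0.3022, 0.353, 0.2034]
ee_rot: [-179.9, -0.0, 170.3]
wrist_force: [1.1, 0.1, 0.5]
width: 0.0257
grasp_force: 0.0
```

Request:
arm_command:
  increments:
    - {"dx": -19, "dy": -26, "dz": 5, "rx": 0, "ry": 0, "rz": -3, "claw": 0}
    - {"dx": -38, "dy": -52, "dz": 11, "rx": 0, "ry": 0, "rz": -6, "claw": 0}
    - {"dx": -57, "dy": -78, "dz": 16, "rx": 0, "ry": 0, "rz": -9, "claw": 0}
    - {"dx": -76, "dy": -104, "dz": 22, "rx": 0, "ry": 0, "rz": -12, "claw": 0}
    - {"dx": -95, "dy": -130, "dz": 27, "rx": 0, "ry": 0, "rz": -15, "claw": 0}

```text
time: 0.93
ee_pos: [0.3735, 0.2088, 0.1767]
ee_rot: [-180.0, -0.0, -174.7]
wrist_force: [0.6, -0.8, -0.1]
width: -0.0
grasp_force: 0.0
```

Request:
arm_command:
  increments:
    - {"dx": -12, "dy": -30, "dz": 5, "rx": 0, "ry": 0, "rz": -3, "claw": 0}
    - {"dx": -23, "dy": -60, "dz": 11, "rx": 0, "ry": 0, "rz": -6, "claw": 0}
    - {"dx": -35, "dy": -90, "dz": 16, "rx": 0, "ry": 0, "rz": -9, "claw": 0}
    - {"dx": -46, "dy": -120, "dz": 22, "rx": 0, "ry": 0, "rz": -12, "claw": 0}
    - {"dx": -58, "dy": -150, "dz": 27, "rx": 0, "ry": 0, "rz": -15, "claw": 0}

```text
time: 1.35
ee_pos: [0.4445, 0.0649, 0.1497]
ee_rot: [180.0, -0.1, -159.7]
wrist_force: [-0.4, 1.0, -0.2]
width: 0.0004
grasp_force: 0.0
```

```bash
python3 -c "
from plan import *
plan([(B(-125,1,32),200.3),(B(-45,1,32),200.3),(B(-33,1,32),200.3)],step=24,rot=7)
print(robot.get_state()['wrist_force'])"
```

```text
start [0.4445 0.0649 0.1497] [ 1.7998e+02 -5.0000e-02 -1.5969e+02] t 1.35
(-0.1 0 23.5|0) (-0.3 0 47.1|0) (-0.4 0 70.6|0) (-0.6 0 94.1|0) (-0.7 0.1 117.7|0) rxy [ 0.02 -0.05]
-- at [0.445  0.0652 0.032 ] 200.3
(-16 -0 -0|0) (-32 -0 -0|0) (-48 -0 -0|0) (-64 -0 -0|0) (-80 -0 -0|0) rxy [0. 0.]
-- at [0.52   0.0929 0.032 ] 200.3
(-2.4 -0 -0|0) (-4.8 0 0|0) (-7.2 0 0|0) (-9.6 0 0|0) (-12 0 0|0) rxy [0. 0.]
-- at [0.5313 0.0971 0.032 ] 200.3
[-0.38996885  0.98278449 -0.18590513]
```

Request:
arm_command:
  increments:
    - {"dx": 0, "dy": 0, "dz": 24, "rx": 0, "ry": 0, "rz": 0, "claw": 0}
    - {"dx": 0, "dy": 0, "dz": 47, "rx": 0, "ry": 0, "rz": 0, "claw": 0}
    - {"dx": 0, "dy": 0, "dz": 71, "rx": 0, "ry": 0, "rz": 0, "claw": 0}
    - {"dx": 0, "dy": 0, "dz": 94, "rx": 0, "ry": 0, "rz": 0, "claw": 0}
    - {"dx": -1, "dy": 0, "dz": 118, "rx": 0, "ry": 0, "rz": 0, "claw": 0}

```text
time: 1.77
ee_pos: [0.4452, 0.0665, 0.0311]
ee_rot: [180.0, -0.0, -159.9]
wrist_force: [0.0, 0.3, 0.8]
width: 0.0002
grasp_force: 0.0
```

Request:
arm_command:
  increments:
    - {"dx": -7, "dy": 0, "dz": 0, "rx": 0, "ry": 0, "rz": 0, "claw": 0}
    - {"dx": -14, "dy": 0, "dz": 0, "rx": 0, "ry": 0, "rz": 0, "claw": 0}
    - {"dx": -20, "dy": 0, "dz": 0, "rx": 0, "ry": 0, "rz": 0, "claw": 0}
    - {"dx": -27, "dy": 0, "dz": 0, "rx": 0, "ry": 0, "rz": 0, "claw": 0}
    - {"dx": -34, "dy": 0, "dz": 0, "rx": 0, "ry": 0, "rz": 0, "claw": 0}

```text
time: 2.18
ee_pos: [0.4791, 0.0789, 0.0336]
ee_rot: [-180.0, 0.1, -159.8]
wrist_force: [-0.8, -0.8, 0.3]
width: -0.0004
grasp_force: 0.6
```

Request:
arm_command:
  increments:
    - {"dx": -8, "dy": 0, "dz": 0, "rx": 0, "ry": 0, "rz": 0, "claw": 0}
    - {"dx": -16, "dy": 0, "dz": 0, "rx": 0, "ry": 0, "rz": 0, "claw": 0}
    - {"dx": -24, "dy": 0, "dz": 0, "rx": 0, "ry": 0, "rz": 0, "claw": 0}
    - {"dx": -32, "dy": 0, "dz": 0, "rx": 0, "ry": 0, "rz": 0, "claw": 0}
    - {"dx": -40, "dy": 0, "dz": 0, "rx": 0, "ry": 0, "rz": 0, "claw": 0}

```text
time: 2.6
ee_pos: [0.5157, 0.0924, 0.0325]
ee_rot: [180.0, -0.0, -159.9]
wrist_force: [-2.3, -1.7, 0.5]
width: 0.0003
grasp_force: 0.6
```

```bash
python3 -c "
from plan import *
f=grab('top');cv2.imwrite('pics/t1.png',cv2.resize(f['image'][220:360,120:320,::-1],(800,560)))
s=robot.get_state();print(toB(s['ee_pos']),s['ee_pos'],s['wrist_force'])"
```

```text
[-46.72987921   2.04931535] [0.51806158 0.09330977 0.03268334] [1.24547116 0.65159318 0.10359927]
```

View pics/t1.png

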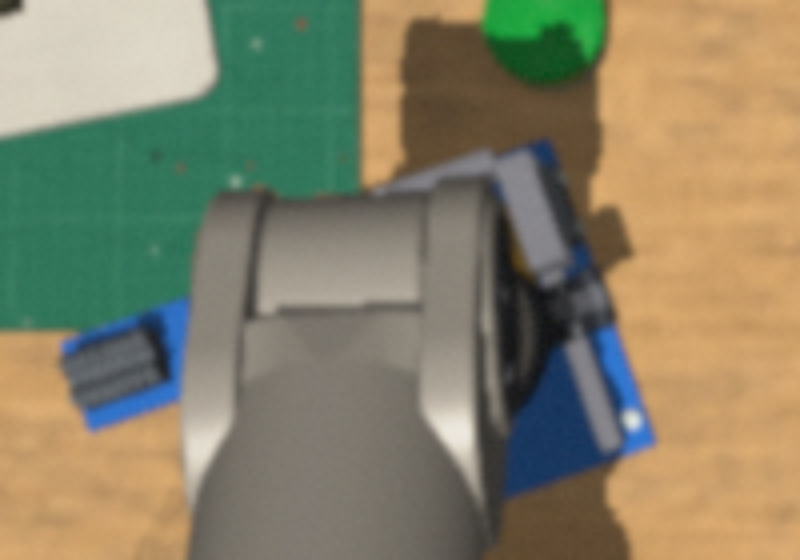

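The arm hides most of the block, but gold shows between the ears near (515,250), so it is moving with the fingers. I'll push on to home and watch the force.

Request:
arm_command:
  increments:
    - {"dx": -2, "dy": 0, "dz": 0, "rx": 0, "ry": 0, "rz": 0, "claw": 0}
    - {"dx": -4, "dy": 0, "dz": 0, "rx": 0, "ry": 0, "rz": 0, "claw": 0}
    - {"dx": -6, "dy": 0, "dz": 0, "rx": 0, "ry": 0, "rz": 0, "claw": 0}
    - {"dx": -8, "dy": 0, "dz": 0, "rx": 0, "ry": 0, "rz": 0, "claw": 0}
    - {"dx": -10, "dy": 0, "dz": 0, "rx": 0, "ry": 0, "rz": 0, "claw": 0}

```text
time: 3.07
ee_pos: [0.5245, 0.0957, 0.0322]
ee_rot: [180.0, -0.0, -159.9]
wrist_force: [-1.5, -2.6, 0.3]
width: 0.0004
grasp_force: 0.6
```

Request:
arm_command:
  increments:
    - {"dx": -1, "dy": 0, "dz": 0, "rx": 0, "ry": 0, "rz": 0, "claw": 0}
    - {"dx": -1.5, "dy": 0, "dz": 0, "rx": 0, "ry": 0, "rz": 0, "claw": 0}
    - {"dx": -2, "dy": 0, "dz": 0, "rx": 0, "ry": 0, "rz": 0, "claw": 0}
    - {"dx": -2, "dy": 0, "dz": 0, "rx": 0, "ry": 0, "rz": 0, "claw": 0}
    - {"dx": -2, "dy": 0, "dz": 0, "rx": 0, "ry": 0, "rz": 0, "claw": 0}

```text
time: 3.48
ee_pos: [0.5265, 0.0964, 0.0323]
ee_rot: [180.0, 0.0, -159.8]
wrist_force: [-0.9, -0.7, 0.1]
width: -0.0002
grasp_force: 0.4
```

Request:
arm_command:
  increments:
    - {"dx": -1, "dy": 0, "dz": 0, "rx": 0, "ry": 0, "rz": 0, "claw": 0}
    - {"dx": -2, "dy": 0, "dz": 0, "rx": 0, "ry": 0, "rz": 0, "claw": 0}
    - {"dx": -3, "dy": 0, "dz": 0, "rx": 0, "ry": 0, "rz": 0, "claw": 0}
    - {"dx": -3.5, "dy": 0, "dz": 0, "rx": 0, "ry": 0, "rz": 0, "claw": 0}
    - {"dx": -3.5, "dy": 0, "dz": 0, "rx": 0, "ry": 0, "rz": 0, "claw": 0}

```text
time: 3.9
ee_pos: [0.5288, 0.0971, 0.0322]
ee_rot: [180.0, -0.1, -159.9]
wrist_force: [-3.9, -1.9, 1.3]
width: 0.0002
grasp_force: 0.8
```

Request:
arm_command:
  increments:
    - {"dx": -0.5, "dy": 0, "dz": 0, "rx": 0, "ry": 0, "rz": 0, "claw": 0}
    - {"dx": -1, "dy": 0, "dz": 0, "rx": 0, "ry": 0, "rz": 0, "claw": 0}
    - {"dx": -1, "dy": 0, "dz": 0, "rx": 0, "ry": 0, "rz": 0, "claw": 0}
    - {"dx": -1, "dy": 0, "dz": 0, "rx": 0, "ry": 0, "rz": 0, "claw": 0}
    - {"dx": -1, "dy": 0, "dz": 0, "rx": 0, "ry": 0, "rz": 0, "claw": 0}

```text
time: 4.32
ee_pos: [0.5288, 0.0971, 0.0321]
ee_rot: [180.0, -0.2, -159.9]
wrist_force: [-6.5, -2.1, 3.9]
width: -0.0002
grasp_force: 0.5
```

Request:
arm_command:
  increments:
    - {"dx": -1, "dy": 0, "dz": 0, "rx": 0, "ry": 0, "rz": 0, "claw": 0}
    - {"dx": -2, "dy": 0, "dz": 0, "rx": 0, "ry": 0, "rz": 0, "claw": 0}
    - {"dx": -2, "dy": 0, "dz": 0, "rx": 0, "ry": 0, "rz": 0, "claw": 0}
    - {"dx": -2, "dy": 0, "dz": 0, "rx": 0, "ry": 0, "rz": 0, "claw": 0}
    - {"dx": -2, "dy": 0, "dz": 0, "rx": 0, "ry": 0, "rz": 0, "claw": 0}

```text
time: 4.73
ee_pos: [0.5287, 0.097, 0.0316]
ee_rot: [179.9, -0.5, -159.9]
wrist_force: [-9.5, -2.9, 4.8]
width: 0.0004
grasp_force: 0.0
```

Request:
arm_command:
  increments:
    - {"dx": 2, "dy": 0, "dz": 0, "rx": 0, "ry": 0, "rz": 0, "claw": 0}
    - {"dx": 6, "dy": 0, "dz": 0, "rx": 0, "ry": 0, "rz": 0, "claw": 0}
    - {"dx": 14, "dy": 0, "dz": 0, "rx": 0, "ry": 0, "rz": 0, "claw": 0}
    - {"dx": 25, "dy": 0, "dz": 0, "rx": 0, "ry": 0, "rz": 0, "claw": 0}
    - {"dx": 30, "dy": 0, "dz": -30, "rx": 0, "ry": 0, "rz": 0, "claw": 0}

```text
time: 5.15
ee_pos: [0.4992, 0.0875, 0.0581]
ee_rot: [179.9, -0.6, -159.8]
wrist_force: [0.1, -0.4, -0.5]
width: -0.0001
grasp_force: 0.0
```

```bash
python3 -c "
from plan import *
A=[.5892,-.227]
plan([(B(-70,1,170),200.3),([*A,.12],94.7),([*A,.06],94.7)],step=36,rot=7)"
```

```text
start [0.4992 0.0875 0.0581] [ 179.92   -0.59 -159.84] t 5.15
(0.9 -0.4 -22.4|-0) (1.9 -0.8 -44.7|-0.1) (2.8 -1.2 -67.1|-0.1) (3.7 -1.6 -89.5|-0.1) (4.7 -2 -111.8|-0.1) rxy [ 0.08 -0.59]
-- at [0.4966 0.0843 0.17  ] 200.3
(1.1 -16.2 2.5|5.3) (2.1 -32.4 5|10.6) (3.2 -48.6 7.5|15.8) (4.2 -64.8 10|21.1) (5.3 -81 12.5|26.4) rxy [ 0. -0.]
(-6.3 -15 2.5|5.3) (-12.5 -30 5|10.6) (-18.8 -44.9 7.5|15.8) (-25 -59.9 10|21.1) (-31.3 -74.9 12.5|26.4) rxy [-0. -0.]
(-12.3 -10.6 2.5|5.3) (-24.5 -21.3 5|10.6) (-36.8 -31.9 7.5|15.8) (-49.1 -42.6 10|21.1) (-61.3 -53.2 12.5|26.4) rxy [-0. -0.]
(-15.7 -4.1 2.5|5.3) (-31.4 -8.1 5|10.6) (-47.2 -12.2 7.5|15.8) (-62.9 -16.3 10|21.1) (-78.6 -20.4 12.5|26.4) rxy [ 0. -0.]
-- at [ 0.5892 -0.227   0.12  ] 94.7
(-0 -0 12|0) (-0 -0 24|0) (-0 -0 36|0) (-0 -0 48|0) (-0 -0 60|0) rxy [0. 0.]
-- at [ 0.5892 -0.227   0.06  ] 94.7
```

Request:
arm_command:
  increments:
    - {"dx": 1, "dy": 0, "dz": -22, "rx": 0, "ry": 0, "rz": 0, "claw": 0}
    - {"dx": 2, "dy": -1, "dz": -45, "rx": 0, "ry": 0, "rz": 0, "claw": 0}
    - {"dx": 3, "dy": -1, "dz": -67, "rx": 0, "ry": 0, "rz": 0, "claw": 0}
    - {"dx": 4, "dy": -2, "dz": -89, "rx": 0, "ry": 0, "rz": 0, "claw": 0}
    - {"dx": 5, "dy": -2, "dz": -112, "rx": 0, "ry": 0, "rz": 0, "claw": 0}

```text
time: 5.57
ee_pos: [0.501, 0.0849, 0.176]
ee_rot: [-180.0, 0.2, -159.8]
wrist_force: [1.0, -0.7, 0.8]
width: -0.0003
grasp_force: 0.0
```

Request:
arm_command:
  increments:
    - {"dx": 1, "dy": -16, "dz": 2, "rx": 0, "ry": 0, "rz": 5.3, "claw": 0}
    - {"dx": 2, "dy": -32, "dz": 5, "rx": 0, "ry": 0, "rz": 10.6, "claw": 0}
    - {"dx": 3, "dy": -49, "dz": 7, "rx": 0, "ry": 0, "rz": 15.8, "claw": 0}
    - {"dx": 4, "dy": -65, "dz": 10, "rx": 0, "ry": 0, "rz": 21.1, "claw": 0}
    - {"dx": 5, "dy": -81, "dz": 12, "rx": 0, "ry": 0, "rz": 26.4, "claw": 0}

```text
time: 5.98
ee_pos: [0.5247, 0.0065, 0.1629]
ee_rot: [179.9, 0.2, 173.5]
wrist_force: [0.1, -0.9, -0.8]
width: -0.0004
grasp_force: 0.0
```

Request:
arm_command:
  increments:
    - {"dx": -6, "dy": -15, "dz": 2, "rx": 0, "ry": 0, "rz": 5.3, "claw": 0}
    - {"dx": -12, "dy": -30, "dz": 5, "rx": 0, "ry": 0, "rz": 10.6, "claw": 0.5}
    - {"dx": -19, "dy": -45, "dz": 7, "rx": 0, "ry": 0, "rz": 15.8, "claw": 0.7}
    - {"dx": -25, "dy": -60, "dz": 10, "rx": 0, "ry": 0, "rz": 21.1, "claw": 0.7}
    - {"dx": -31, "dy": -75, "dz": 12, "rx": 0, "ry": 0, "rz": 26.4, "claw": 0.7}

```text
time: 6.4
ee_pos: [0.5474, -0.0715, 0.1507]
ee_rot: [179.9, 0.2, 147.1]
wrist_force: [-0.1, -0.5, 0.7]
width: 0.0485
grasp_force: 0.0
```

Request:
arm_command:
  increments:
    - {"dx": -12, "dy": -11, "dz": 2, "rx": 0, "ry": 0, "rz": 5.3, "claw": 0.7}
    - {"dx": -25, "dy": -21, "dz": 5, "rx": 0, "ry": 0, "rz": 10.6, "claw": 0.7}
    - {"dx": -37, "dy": -32, "dz": 7, "rx": 0, "ry": 0, "rz": 15.8, "claw": 0.7}
    - {"dx": -49, "dy": -43, "dz": 10, "rx": 0, "ry": 0, "rz": 21.1, "claw": 0.7}
    - {"dx": -61, "dy": -53, "dz": 12, "rx": 0, "ry": 0, "rz": 26.4, "claw": 0.7}

```text
time: 6.82
ee_pos: [0.57, -0.1494, 0.1387]
ee_rot: [179.9, 0.1, 120.7]
wrist_force: [0.6, 0.1, -0.4]
width: 0.0598
grasp_force: 0.0
```

Request:
arm_command:
  increments:
    - {"dx": -16, "dy": -4, "dz": 2, "rx": 0, "ry": 0, "rz": 5.3, "claw": 0.7}
    - {"dx": -31, "dy": -8, "dz": 5, "rx": 0, "ry": 0, "rz": 10.6, "claw": 0.7}
    - {"dx": -47, "dy": -12, "dz": 7, "rx": 0, "ry": 0, "rz": 15.8, "claw": 0.7}
    - {"dx": -63, "dy": -16, "dz": 10, "rx": 0, "ry": 0, "rz": 21.1, "claw": 0.7}
    - {"dx": -79, "dy": -20, "dz": 12, "rx": 0, "ry": 0, "rz": 26.4, "claw": 0.7}

```text
time: 7.23
ee_pos: [0.5937, -0.2272, 0.1266]
ee_rot: [179.8, 0.0, 94.3]
wrist_force: [0.4, 0.0, -0.4]
width: 0.0599
grasp_force: 0.0
```

```bash
cat > blk.py <<'E'
from plan import *
def rep():
  for n in("top","side"):
    f=grab(n);P,_=world(f);hsv=cv2.cvtColor(f["image"],cv2.COLOR_RGB2HSV);H,S,V=[hsv[...,i].astype(int) for i in range(3)]
    m=(P[...,2]>.068)&(P[...,2]<.086)&(S>80)&(H<25)&(np.hypot(P[...,0]-O[0],P[...,1]-O[1])<.12)
    q=onplane(f,np.argwhere(m)[:,::-1],.078)[:,:2]
    if m.sum()>50:
        r=cv2.minAreaRect((q*1000).astype(np.float32));print(n,"block",m.sum(),toB(np.array(r[0])/1e3).round(1),np.round(r[1],1),round(r[2],1))
if __name__=="__main__":
    rep();A=[.5892,-.227]
    plan([([*A,.06],94.7),([*A,.019],94.7)],step=36,rot=7)
E
python3 blk.py
```

```text
top block 806 [-4.  -0.3] [46.2 52.3] 20.2
side block 827 [-5.3  1.9] [47.1 52.7] 19.9
start [ 0.5926 -0.2305  0.1264] [179.93   0.25  94.3 ] t 7.3333
(0.8 -0.6 13.3|-0.1) (1.6 -1.3 26.6|-0.2) (2.4 -1.9 39.8|-0.2) (3.2 -2.5 53.1|-0.3) (4 -3.2 66.4|-0.4) rxy [0.07 0.25]
-- at [ 0.5892 -0.227   0.06  ] 94.7
(-0 -0 8.2|0) (-0 -0 16.4|0) (-0 -0 24.6|0) (-0 -0 32.8|0) (-0 -0 41|0) rxy [0. 0.]
-- at [ 0.5892 -0.227   0.019 ] 94.7
```

```bash
python3 -c "
from plan import *
a=grab('top');b=grab('side')
np.savez('a1.npz',**a);np.savez('b1.npz',**b)
cv2.imwrite('pics/t2.png',np.vstack([cv2.resize(a['image'][245:320,190:290,::-1],(400,300),interpolation=2),cv2.resize(b['image'][265:355,230:350,::-1],(400,300),interpolation=2)]))
for f in(a,b):
    P,_=world(f)
    # height profile along bracket x at y=0, +-12 : bin z by bx
    q=P.reshape(-1,3);d=np.c_[c*(q[:,0]-O[0])+s*(q[:,1]-O[1]),-s*(q[:,0]-O[0])+c*(q[:,1]-O[1])]*1e3
    m=(abs(d[:,1])<18)&(d[:,0]>-40)&(d[:,0]<50)
    o=np.round(d[m,0]/2)*2
    print([(int(k),int(np.median(q[m][o==k,2])*1e3)) for k in np.unique(o)])
"
```

```text
[(-40, 10), (-38, 11), (-36, 7), (-34, 8), (-32, 8), (-30, 8), (-28, 8), (-26, 46), (-24, 74), (-22, 79), (-20, 79), (-18, 79), (-16, 78), (-14, 78), (-12, 78), (-10, 79), (-8, 78), (-6, 79), (-4, 80), (-2, 78), (0, 78), (2, 78), (4, 79), (6, 78), (8, 78), (10, 78), (12, 79), (14, 78), (16, 78), (18, 74), (20, 73), (22, 57), (24, 57), (26, 58), (28, 59), (30, 57), (32, 57), (34, 55), (40, 3), (42, 0), (44, 1), (46, 1), (48, 1), (50, 1)]
[(-40, 6), (-38, 7), (-36, 6), (-34, 7), (-32, 6), (-30, 6), (-28, 6), (-26, 31), (-24, 49), (-22, 75), (-20, 76), (-18, 78), (-16, 78), (-14, 77), (-12, 78), (-10, 78), (-8, 78), (-6, 77), (-4, 77), (-2, 77), (0, 77), (2, 77), (4, 77), (6, 78), (8, 77), (10, 77), (12, 78), (14, 77), (16, 77), (18, 76), (20, 73), (22, 72), (28, 58), (30, 57), (32, 57), (34, 56)]
```

View pics/t2.png

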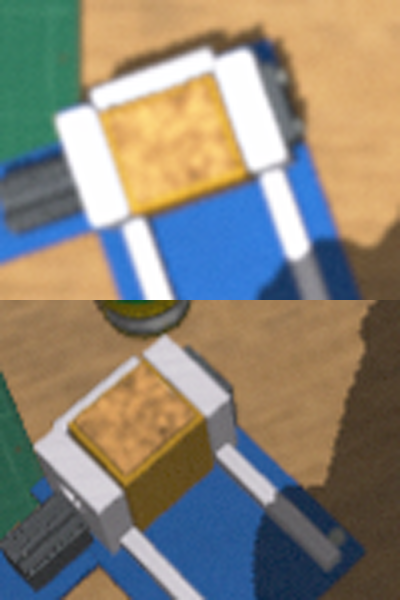

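The block is flush against the stop wall, with cork edge and wall meeting at about (155,85) in the upper crop and no visible gap. Next is the axle grasp.

Request:
arm_command:
  increments:
    - {"dx": 1, "dy": -1, "dz": 13, "rx": 0, "ry": 0, "rz": 0, "claw": 0.7}
    - {"dx": 2, "dy": -1, "dz": 27, "rx": 0, "ry": 0, "rz": 0, "claw": 0.7}
    - {"dx": 2.5, "dy": -2, "dz": 40, "rx": 0, "ry": 0, "rz": -0.2, "claw": 0.7}
    - {"dx": 3, "dy": -2.5, "dz": 53, "rx": 0, "ry": 0, "rz": -0.4, "claw": 0.7}
    - {"dx": 4, "dy": -3, "dz": 66, "rx": 0, "ry": 0, "rz": -0.4, "claw": 0.7}

```text
time: 7.85
ee_pos: [0.5899, -0.2208, 0.0601]
ee_rot: [179.9, -0.1, 95.2]
wrist_force: [0.7, 0.1, 0.8]
width: 0.0593
grasp_force: 0.0
```

```bash
python3 -c "
from plan import *
f=grab('side');s=robot.get_state()
cv2.imwrite('pics/s3.png',cv2.resize(f['image'][150:300,360:560,::-1],(600,450)))
A=[.5892,-.227]
plan([([*A,.019],94.7)],step=36,rot=7)"
```

```text
start [ 0.5879 -0.2196  0.057 ] [-179.82   -0.22   95.13] t 7.9
(-1.5 0.2 7.6|0.1) (-3 0.3 15.2|0.2) (-4.6 0.5 22.8|0.3) (-6.1 0.6 30.4|0.3) (-7.6 0.8 38|0.4) rxy [-0.18 -0.22]
-- at [ 0.5892 -0.227   0.019 ] 94.7
```

View pics/s3.png

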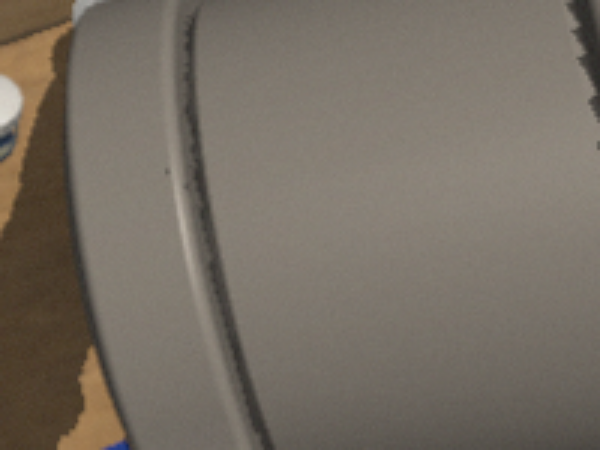

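The arm fills that view, so it shows nothing useful. I'll hold to let the pose settle, then correct.

Request:
arm_command:
  increments:
    - {"dx": 0, "dy": 0, "dz": 0, "rx": 0, "ry": 0, "rz": 0, "claw": 0.7}
    - {"dx": 0, "dy": 0, "dz": 0, "rx": 0, "ry": 0, "rz": 0, "claw": 0.7}
    - {"dx": 0, "dy": 0, "dz": 0, "rx": 0, "ry": 0, "rz": 0, "claw": 0.7}
    - {"dx": 0, "dy": 0, "dz": 0, "rx": 0, "ry": 0, "rz": 0, "claw": 0.7}
    - {"dx": 0, "dy": 0, "dz": 0, "rx": 0, "ry": 0, "rz": 0, "claw": 0.7}

```text
time: 8.32
ee_pos: [0.5897, -0.2232, 0.0612]
ee_rot: [179.9, 0.0, 95.0]
wrist_force: [-0.6, 0.5, 0.2]
width: 0.0601
grasp_force: 0.0
```

```bash
python3 -c "
from plan import *
A=[.5892,-.227]
plan([([*A,.019],94.7)],step=36,rot=7)"
```

```text
start [ 0.5897 -0.2232  0.0612] [1.7991e+02 4.0000e-02 9.4950e+01] t 8.3167
(-0.7 -0.2 8.4|0.1) (-1.5 -0.4 16.9|0.1) (-2.2 -0.5 25.3|0.2) (-2.9 -0.7 33.8|0.2) (-3.7 -0.9 42.2|0.3) rxy [0.09 0.04]
-- at [ 0.5892 -0.227   0.019 ] 94.7
```

Request:
arm_command:
  increments:
    - {"dx": -1, "dy": 0, "dz": 10, "rx": 0, "ry": 0, "rz": 0.3, "claw": 0.7}
    - {"dx": -2, "dy": -0.5, "dz": 20, "rx": 0, "ry": 0, "rz": 0.3, "claw": 0.7}
    - {"dx": -3, "dy": -1, "dz": 30, "rx": 0, "ry": 0, "rz": 0.3, "claw": 0.7}
    - {"dx": -4, "dy": -1, "dz": 38, "rx": 0, "ry": 0, "rz": 0.3, "claw": 0.7}
    - {"dx": -4, "dy": -1, "dz": 42, "rx": 0, "ry": 0, "rz": 0.3, "claw": 0.7}

```text
time: 8.73
ee_pos: [0.587, -0.2267, 0.0159]
ee_rot: [-179.8, -0.1, 94.6]
wrist_force: [-0.7, -0.5, 0.2]
width: 0.0597
grasp_force: 0.0
```

Request:
arm_command:
  increments:
    - {"dx": 0, "dy": 0, "dz": 0, "rx": 0, "ry": 0, "rz": 0, "claw": 0.5}
    - {"dx": 0, "dy": 0, "dz": 0, "rx": 0, "ry": 0, "rz": 0, "claw": 0.3}
    - {"dx": 0, "dy": 0, "dz": 0, "rx": 0, "ry": 0, "rz": 0, "claw": 0.1}
    - {"dx": 0, "dy": 0, "dz": 0, "rx": 0, "ry": 0, "rz": 0, "claw": 0}
    - {"dx": 0, "dy": 0, "dz": 0, "rx": 0, "ry": 0, "rz": 0, "claw": 0}
  newtons: 50

```text
time: 9.15
ee_pos: [0.5897, -0.2271, 0.0191]
ee_rot: [179.9, 0.1, 94.7]
wrist_force: [2.2, 0.9, 0.2]
width: 0.0166
grasp_force: 48.8
```

Request:
arm_command:
  increments:
    - {"dx": 0, "dy": 0, "dz": 0, "rx": 0, "ry": 0, "rz": 0, "claw": 0}
    - {"dx": 0, "dy": 0, "dz": 0, "rx": 0, "ry": 0, "rz": 0, "claw": 0}
    - {"dx": 0, "dy": 0, "dz": -1, "rx": 0, "ry": 0, "rz": 0, "claw": 0}
    - {"dx": 0, "dy": 0, "dz": -4, "rx": 0, "ry": 0, "rz": 0, "claw": 0}
    - {"dx": 0, "dy": 0, "dz": -10, "rx": 0, "ry": 0, "rz": 0, "claw": 0}

```text
time: 9.57
ee_pos: [0.5866, -0.2264, 0.0273]
ee_rot: [-179.8, -0.1, 94.6]
wrist_force: [-0.4, 0.7, -0.7]
width: 0.0163
grasp_force: 48.7
```

```bash
python3 -c "
from plan import *
plan([([.5892,-.227,.14],94.7),(B(-1,125,130),110.3)],step=32,rot=7)"
```

```text
start [ 0.5866 -0.2264  0.0273] [-1.7977e+02 -1.0000e-01  9.4630e+01] t 9.5667
(-0.1 0.4 -22.5|-0) (-0.3 0.8 -45.1|-0) (-0.4 1.3 -67.6|-0) (-0.5 1.7 -90.2|-0.1) (-0.6 2.1 -112.7|-0.1) rxy [-0.23 -0.1 ]
-- at [ 0.5892 -0.227   0.14  ] 94.7
(30.4 -2.2 0.7|-1) (60.8 -4.5 1.3|-2.1) (91.2 -6.7 2|-3.1) (121.5 -9 2.7|-4.2) (151.9 -11.2 3.3|-5.2) rxy [-0.  0.]
(30.5 0.5 0.7|-1) (60.9 1 1.3|-2.1) (91.4 1.6 2|-3.1) (121.9 2.1 2.7|-4.2) (152.3 2.6 3.3|-5.2) rxy [-0.  0.]
(30.3 3.3 0.7|-1) (60.6 6.6 1.3|-2.1) (90.9 9.8 2|-3.1) (121.2 13.1 2.7|-4.2) (151.5 16.4 3.3|-5.2) rxy [0. 0.]
-- at [0.5183 0.2245 0.13  ] 110.3
```

Request:
arm_command:
  increments:
    - {"dx": 0, "dy": 0, "dz": -20, "rx": 0, "ry": 0, "rz": 0, "claw": 0}
    - {"dx": 0, "dy": 0, "dz": -45, "rx": 0, "ry": 0, "rz": 0, "claw": 0}
    - {"dx": 0, "dy": 0, "dz": -70, "rx": 0, "ry": 0, "rz": 0, "claw": 0}
    - {"dx": 0, "dy": 0, "dz": -95, "rx": 0, "ry": 0, "rz": 0, "claw": 0}
    - {"dx": 0, "dy": 0, "dz": -111, "rx": 0, "ry": 0, "rz": 0, "claw": 0}

```text
time: 9.98
ee_pos: [0.5883, -0.2279, 0.1422]
ee_rot: [179.9, 0.1, 94.6]
wrist_force: [-0.2, -0.4, -0.8]
width: 0.0163
grasp_force: 48.9
```

Request:
arm_command:
  increments:
    - {"dx": 15, "dy": -1, "dz": 0, "rx": 0, "ry": 0, "rz": -0.5, "claw": 0}
    - {"dx": 40, "dy": -3, "dz": 1, "rx": 0, "ry": 0, "rz": -1.5, "claw": 0}
    - {"dx": 70, "dy": -5, "dz": 2, "rx": 0, "ry": 0, "rz": -3, "claw": 0}
    - {"dx": 100, "dy": -8, "dz": 3, "rx": 0, "ry": 0, "rz": -4, "claw": 0}
    - {"dx": 130, "dy": -11, "dz": 3, "rx": 0, "ry": 0, "rz": -5.2, "claw": 0}

```text
time: 10.4
ee_pos: [0.5653, -0.0973, 0.136]
ee_rot: [-179.9, -0.0, 99.8]
wrist_force: [-0.2, -0.7, 0.1]
width: 0.0168
grasp_force: 48.9
```

Request:
arm_command:
  increments:
    - {"dx": 30, "dy": 0.5, "dz": 1, "rx": 0, "ry": 0, "rz": -1, "claw": 0}
    - {"dx": 61, "dy": 1, "dz": 1, "rx": 0, "ry": 0, "rz": -2, "claw": 0}
    - {"dx": 91, "dy": 2, "dz": 2, "rx": 0, "ry": 0, "rz": -3, "claw": 0}
    - {"dx": 122, "dy": 2, "dz": 3, "rx": 0, "ry": 0, "rz": -4.2, "claw": 0}
    - {"dx": 152, "dy": 3, "dz": 3, "rx": 0, "ry": 0, "rz": -5.2, "claw": 0}

```text
time: 10.82
ee_pos: [0.5422, 0.053, 0.1331]
ee_rot: [-179.9, -0.0, 105.1]
wrist_force: [0.8, 0.1, -2.3]
width: 0.0166
grasp_force: 48.9
```

Request:
arm_command:
  increments:
    - {"dx": 30, "dy": 3, "dz": 1, "rx": 0, "ry": 0, "rz": -1, "claw": 0}
    - {"dx": 60, "dy": 6, "dz": 1, "rx": 0, "ry": 0, "rz": -2, "claw": 0}
    - {"dx": 90, "dy": 9, "dz": 2, "rx": 0, "ry": 0, "rz": -3, "claw": 0}
    - {"dx": 115, "dy": 12, "dz": 3, "rx": 0, "ry": 0, "rz": -4.2, "claw": 0}
    - {"dx": 135, "dy": 15, "dz": 3, "rx": 0, "ry": 0, "rz": -5.2, "claw": 0}

```text
time: 11.23
ee_pos: [0.5214, 0.1886, 0.1299]
ee_rot: [-179.9, -0.1, 110.4]
wrist_force: [-0.2, 0.1, -1.2]
width: 0.0165
grasp_force: 48.9
```

Request:
arm_command:
  increments:
    - {"dx": 10, "dy": 1, "dz": 0, "rx": 0, "ry": 0, "rz": 0, "claw": 0}
    - {"dx": 20, "dy": 2, "dz": 0, "rx": 0, "ry": 0, "rz": 0, "claw": 0}
    - {"dx": 28, "dy": 2, "dz": 0, "rx": 0, "ry": 0, "rz": 0, "claw": 0}
    - {"dx": 28, "dy": 2, "dz": 0, "rx": 0, "ry": 0, "rz": 0, "claw": 0}
    - {"dx": 28, "dy": 2, "dz": 0, "rx": 0, "ry": 0, "rz": 0, "claw": 0}

```text
time: 11.65
ee_pos: [0.5156, 0.2121, 0.1304]
ee_rot: [-180.0, 0.0, 110.2]
wrist_force: [0.6, 0.2, -1.0]
width: 0.0164
grasp_force: 48.9
```

```bash
cat > ax.py <<'E'
from plan import *
def axle(zlo,zhi,zp,rad=.16):
  s=robot.get_state();t=s["ee_pos"]
  for n in("top","side"):
    f=grab(n);P,_=world(f);hsv=cv2.cvtColor(f["image"],cv2.COLOR_RGB2HSV);S=hsv[...,1].astype(int);V=hsv[...,2].astype(int)
    d=np.stack([c*(P[...,0]-O[0])+s_*(P[...,1]-O[1]),-s_*(P[...,0]-O[0])+c*(P[...,1]-O[1])],-1)*1e3
    m=(P[...,2]>zlo)&(P[...,2]<zhi)&(S<70)&(V>60)&(abs(d[...,0])<25)&(d[...,1]>20)&(d[...,1]<230)
    k,l,st,_=cv2.connectedComponentsWithStats(m.astype(np.uint8))
    for i in range(1,k):
        if st[i,4]>25:
            q=onplane(f,np.argwhere(l==i)[:,::-1],zp)[:,:2];b=np.array([toB(x) for x in q])
            A=np.polyfit(b[:,1],b[:,0],1) if np.ptp(b[:,1])>10 else [0,0]
            print(n,st[i,4],"y",np.percentile(b[:,1],[1,99]).round(1),"x",np.percentile(b[:,0],[3,97]).round(1),"slope deg",np.degrees(A[0]).round(2),"z95",np.percentile(P[l==i][:,2],95).round(4))
s_=s
if __name__=="__main__":
    import sys;a=[float(v) for v in sys.argv[1:4]];axle(*a)
    st=robot.get_state();print("tcp B",toB(st["ee_pos"]).round(2),st["ee_pos"].round(4),st["ee_rot"].round(2),st["time"])
E
python3 ax.py .13 .172 .152;python3 -c "
from plan import *
f=grab('top');cv2.imwrite('pics/t4.png',cv2.resize(f['image'][200:360,80:320,::-1],(720,480)))"
```

```text
top 438 y [ 39.6 102.5] x [-16.5   0.1] slope deg -0.91 z95 0.1615
tcp B [ -7.72 113.42] [0.516  0.2113 0.1305] [-1.8000e+02  6.0000e-02  1.1009e+02] 11.75
```

View pics/t4.png

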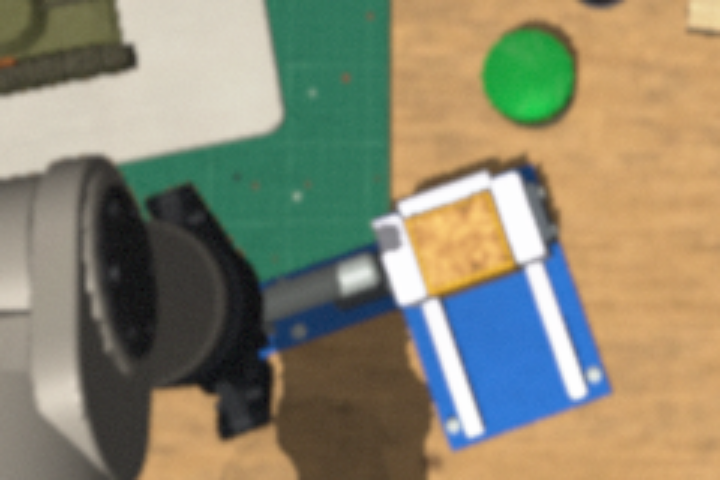

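The axle's near end shows at about (360,275) in the crop, which is bracket y≈40 with the TCP at y=113. It is therefore held centrally. Next I'll shift to bracket (-1, 125) and lower.

```bash
python3 -c "
from plan import *
plan([(B(-1,125,60),110.3),(B(-1,125,29),110.3)],step=32,rot=7)"
```

```text
start [0.516  0.2114 0.1305] [1.8000e+02 5.0000e-02 1.1009e+02] t 11.8
(2.3 1.3 14.1|-0) (4.6 2.7 28.2|-0.1) (6.9 4 42.3|-0.1) (9.2 5.3 56.4|-0.2) (11.6 6.6 70.4|-0.2) rxy [0.   0.05]
-- at [0.5183 0.2245 0.06  ] 110.3
(0 -0 6.2|0) (0 -0 12.4|0) (0 -0 18.6|0) (0 -0 24.8|0) (0 -0 31|0) rxy [0. 0.]
-- at [0.5183 0.2245 0.029 ] 110.3
```

Request:
arm_command:
  increments:
    - {"dx": 6, "dy": 4, "dz": 5, "rx": 0, "ry": 0, "rz": 0, "claw": 0}
    - {"dx": 11.5, "dy": 6.5, "dz": 20, "rx": 0, "ry": 0, "rz": -0.2, "claw": 0}
    - {"dx": 11.5, "dy": 6.5, "dz": 38, "rx": 0, "ry": 0, "rz": -0.2, "claw": 0}
    - {"dx": 11.5, "dy": 6.5, "dz": 56, "rx": 0, "ry": 0, "rz": -0.2, "claw": 0}
    - {"dx": 11.5, "dy": 6.5, "dz": 70, "rx": 0, "ry": 0, "rz": -0.2, "claw": 0}

```text
time: 12.22
ee_pos: [0.5172, 0.2263, 0.0586]
ee_rot: [-179.9, 0.0, 110.4]
wrist_force: [0.4, -0.1, -0.9]
width: 0.0167
grasp_force: 48.9
```

Request:
arm_command:
  increments:
    - {"dx": 0, "dy": 0, "dz": 0, "rx": 0, "ry": 0, "rz": 0, "claw": 0}
    - {"dx": 0, "dy": 0, "dz": 0, "rx": 0, "ry": 0, "rz": 0, "claw": 0}
    - {"dx": 0, "dy": 0, "dz": 0, "rx": 0, "ry": 0, "rz": 0, "claw": 0}
    - {"dx": 0, "dy": 0, "dz": 0, "rx": 0, "ry": 0, "rz": 0, "claw": 0}
    - {"dx": 0, "dy": 0, "dz": 0, "rx": 0, "ry": 0, "rz": 0, "claw": 0}

```text
time: 12.63
ee_pos: [0.5186, 0.2266, 0.0615]
ee_rot: [179.9, -0.0, 110.4]
wrist_force: [-0.2, 0.1, -1.6]
width: 0.0164
grasp_force: 48.9
```

```bash
python3 ax.py .065 .105 .08; python3 -c "
from plan import *
plan([(B(-1,125,29),110.3)],step=32,rot=7)"
```

```text
top 266 y [26.6 42.6] x [-24.3  21.9] slope deg 1.24 z95 0.072
top 387 y [ 51.9 116. ] x [-8.5  8.5] slope deg -1.99 z95 0.0923
side 272 y [30.  46.9] x [-28.6  17.8] slope deg -16.35 z95 0.0691
side 47 y [52.4 60. ] x [-8.  9.] slope deg 0.0 z95 0.0892
tcp B [ -0.3  126.92] [0.5183 0.2265 0.0612] [ 1.7990e+02 -2.0000e-02  1.1045e+02] 12.7333
start [0.5183 0.2265 0.0612] [ 1.7990e+02 -2.0000e-02  1.1045e+02] t 12.7333
(-0.4 -0.2 6.4|0) (-0.8 -0.3 12.9|0.1) (-1.2 -0.5 19.3|0.1) (-1.5 -0.6 25.7|0.1) (-1.9 -0.8 32.2|0.1) rxy [ 0.1  -0.02]
-- at [0.5183 0.2245 0.029 ] 110.3
```

Request:
arm_command:
  increments:
    - {"dx": 0, "dy": 0, "dz": 8, "rx": 0, "ry": 0, "rz": 0, "claw": 0}
    - {"dx": -1, "dy": -0.5, "dz": 16, "rx": 0, "ry": 0, "rz": 0, "claw": 0}
    - {"dx": -2, "dy": -0.5, "dz": 23, "rx": 0, "ry": 0, "rz": 0, "claw": 0}
    - {"dx": -2, "dy": -0.5, "dz": 29, "rx": 0, "ry": 0, "rz": 0, "claw": 0}
    - {"dx": -2, "dy": -0.5, "dz": 32, "rx": 0, "ry": 0, "rz": 0, "claw": 0}

```text
time: 13.15
ee_pos: [0.5185, 0.2241, 0.0279]
ee_rot: [180.0, 0.0, 110.4]
wrist_force: [1.3, 0.3, 3.4]
width: 0.0166
grasp_force: 49.4
```

Request:
arm_command:
  increments:
    - {"dx": 0, "dy": 0, "dz": 0.5, "rx": 0, "ry": 0, "rz": 0, "claw": 0}
    - {"dx": 0, "dy": 0, "dz": 1, "rx": 0, "ry": 0, "rz": 0, "claw": 0}
    - {"dx": 0, "dy": 0, "dz": 1.5, "rx": 0, "ry": 0, "rz": 0, "claw": 0}
    - {"dx": 0, "dy": 0, "dz": 2, "rx": 0, "ry": 0, "rz": 0, "claw": 0}
    - {"dx": 0, "dy": 0, "dz": 2, "rx": 0, "ry": 0, "rz": 0, "claw": 0}

```text
time: 13.57
ee_pos: [0.5192, 0.2244, 0.0272]
ee_rot: [179.8, 0.0, 110.4]
wrist_force: [2.1, -0.5, 4.5]
width: 0.0166
grasp_force: 49.5
```

```bash
python3 ax.py .040 .075 .048
```

```text
top 670 y [ 28.8 110.3] x [-20.4  24.7] slope deg -3.31 z95 0.0707
side 412 y [24.  45.6] x [-24.6  31.4] slope deg -14.92 z95 0.0691
side 107 y [49.9 66.1] x [-9.8  8.1] slope deg -5.33 z95 0.0547
tcp B [ -0.15 124.65] [0.5192 0.2245 0.0271] [1.7984e+02 1.0000e-02 1.1044e+02] 13.6667
```

Contact force is about 6 N upward with the axle top at 55 mm, so it's seated. Releasing.

Request:
arm_command:
  increments:
    - {"dx": 0, "dy": 0, "dz": -0.5, "rx": 0, "ry": 0, "rz": 0, "claw": 0.2}
    - {"dx": 0, "dy": 0, "dz": -0.5, "rx": 0, "ry": 0, "rz": 0, "claw": 0.35}
    - {"dx": 0, "dy": 0, "dz": -0.5, "rx": 0, "ry": 0, "rz": 0, "claw": 0.5}
    - {"dx": 0, "dy": 0, "dz": -0.5, "rx": 0, "ry": 0, "rz": 0, "claw": 0.6}
    - {"dx": 0, "dy": 0, "dz": -0.5, "rx": 0, "ry": 0, "rz": 0, "claw": 0.6}

```text
time: 14.08
ee_pos: [0.5164, 0.2241, 0.0259]
ee_rot: [-179.8, -0.0, 110.5]
wrist_force: [0.4, 0.3, 0.3]
width: 0.0513
grasp_force: 0.0
```

Request:
arm_command:
  increments:
    - {"dx": 0, "dy": 0, "dz": -10, "rx": 0, "ry": 0, "rz": 0, "claw": 0.6}
    - {"dx": 0, "dy": 0, "dz": -28, "rx": 0, "ry": 0, "rz": 0, "claw": 0.6}
    - {"dx": 0, "dy": 0, "dz": -48, "rx": 0, "ry": 0, "rz": 0, "claw": 0.6}
    - {"dx": 0, "dy": 0, "dz": -68, "rx": 0, "ry": 0, "rz": 0, "claw": 0.6}
    - {"dx": 0, "dy": 0, "dz": -85, "rx": 0, "ry": 0, "rz": 0, "claw": 0.6}

```text
time: 14.5
ee_pos: [0.5181, 0.2241, 0.1137]
ee_rot: [180.0, -0.0, 110.4]
wrist_force: [0.2, 0.4, 1.1]
width: 0.0512
grasp_force: 0.0
```

Request:
arm_command:
  increments:
    - {"dx": 18, "dy": 0, "dz": 0, "rx": 0, "ry": 0, "rz": 0, "claw": 0}
    - {"dx": 40, "dy": 0, "dz": 0, "rx": 0, "ry": 0, "rz": 0, "claw": 0}
    - {"dx": 62, "dy": 0, "dz": 0, "rx": 0, "ry": 0, "rz": 0, "claw": 0}
    - {"dx": 84, "dy": 0, "dz": 0, "rx": 0, "ry": 0, "rz": 0, "claw": 0}
    - {"dx": 100, "dy": 0, "dz": 0, "rx": 0, "ry": 0, "rz": 0, "claw": 0}

```text
time: 14.92
ee_pos: [0.4816, 0.3204, 0.1124]
ee_rot: [-180.0, -0.1, 110.6]
wrist_force: [-0.6, -0.1, 0.2]
width: -0.0004
grasp_force: 0.0
```

```bash
python3 ax.py .040 .075 .048;python3 -c "
from plan import *
a=grab('top');b=grab('side')
cv2.imwrite('pics/t5.png',np.vstack([cv2.resize(a['image'][240:340,110:290,::-1],(540,300),interpolation=2),cv2.resize(b['image'][270:410,170:350,::-1],(386,300),interpolation=2)[:,:540] if 0 else cv2.resize(b['image'][280:400,150:366,::-1],(540,300),interpolation=2)]))
plan([(B(0,228,46),110.3)],step=32,rot=7)"
```

```text
top 1198 y [ 29.9 198.1] x [-18.2  22.3] slope deg -0.7 z95 0.0706
side 405 y [24.  45.5] x [-24.1  31.1] slope deg -15.11 z95 0.0692
side 1068 y [ 52.2 198. ] x [-9.5  8.3] slope deg 0.46 z95 0.0555
tcp B [ -2.4  229.91] [0.4806 0.3224 0.112 ] [-1.7996e+02 -1.6000e-01  1.1085e+02] 15.0167
start [0.4831 0.3173 0.1121] [1.8000e+02 6.0000e-02 1.1048e+02] t 15.1167
(0.8 0.4 13.2|0) (1.5 0.7 26.5|0.1) (2.3 1.1 39.7|0.1) (3 1.5 52.9|0.1) (3.8 1.9 66.1|0.2) rxy [0.   0.06]
-- at [0.4835 0.3214 0.046 ] 110.3
```

View pics/t5.png

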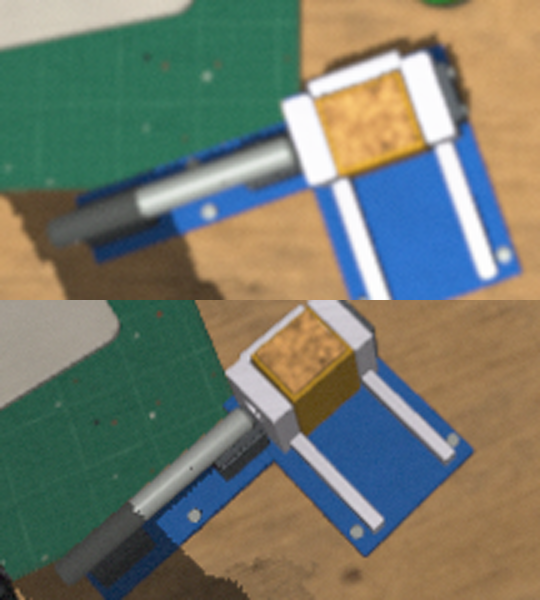

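The axle lies in both saddles with its ends at bracket y≈51 and 199, just outside the near ear and centred on the axis. Next I'll lower behind its outer end and push.

Request:
arm_command:
  increments:
    - {"dx": 4, "dy": 1, "dz": 13, "rx": 0, "ry": 0, "rz": 0.2, "claw": 0}
    - {"dx": 4, "dy": 1.5, "dz": 28, "rx": 0, "ry": 0, "rz": 0.2, "claw": 0}
    - {"dx": 4, "dy": 1.5, "dz": 44, "rx": 0, "ry": 0, "rz": 0.2, "claw": 0}
    - {"dx": 4, "dy": 1.5, "dz": 58, "rx": 0, "ry": 0, "rz": 0.2, "claw": 0}
    - {"dx": 4, "dy": 1.5, "dz": 66, "rx": 0, "ry": 0, "rz": 0.2, "claw": 0}

```text
time: 15.53
ee_pos: [0.4824, 0.3196, 0.0433]
ee_rot: [-179.8, 0.1, 110.1]
wrist_force: [-0.3, -0.6, -0.5]
width: 0.0
grasp_force: 0.0
```

Request:
arm_command:
  increments:
    - {"dx": 0, "dy": 0, "dz": 0, "rx": 0, "ry": 0, "rz": 0, "claw": 0}
    - {"dx": 0, "dy": 0, "dz": 0, "rx": 0, "ry": 0, "rz": 0, "claw": 0}
    - {"dx": 0, "dy": 0, "dz": 0, "rx": 0, "ry": 0, "rz": 0, "claw": 0}
    - {"dx": 0, "dy": 0, "dz": 0, "rx": 0, "ry": 0, "rz": 0, "claw": 0}
    - {"dx": 0, "dy": 0, "dz": 0, "rx": 0, "ry": 0, "rz": 0, "claw": 0}

```text
time: 15.95
ee_pos: [0.4837, 0.3225, 0.0468]
ee_rot: [179.9, -0.0, 110.2]
wrist_force: [-0.3, -0.1, 0.4]
width: 0.0002
grasp_force: 0.0
```

```bash
python3 -c "
from plan import *
s=robot.get_state();print(toB(s['ee_pos']),s['wrist_force'])
plan([(B(-.5,205,45),110.3),(B(-.5,120,45),110.3)],step=7,rot=7)"
```

```text
[  0.55129309 228.95636737] [-0.28313758 -0.06803307  0.43275779]
start [0.4837 0.3225 0.0468] [ 1.7989e+02 -3.0000e-02  1.1024e+02] t 15.95
(-4.8 -0.2 0.3|-0) (-9.6 -0.4 0.7|-0) (-14.4 -0.6 1|-0) (-19.2 -0.8 1.4|-0) (-24 -1 1.7|-0.1) rxy [ 0.11 -0.03]
-- at [0.491  0.2997 0.045 ] 110.3
(-5.7 0 0|0) (-11.3 0 0|0) (-17 -0 -0|0) (-22.7 0 0|0) (-28.3 0 0|0) rxy [0. 0.]
(-5.7 -0 -0|0) (-11.3 0 0|0) (-17 -0 -0|0) (-22.7 0 0|0) (-28.3 0 0|0) rxy [0. 0.]
(-5.7 -0 -0|0) (-11.3 0 0|0) (-17 -0 -0|0) (-22.7 0 0|0) (-28.3 0 0|0) rxy [0. 0.]
-- at [0.5205 0.22   0.045 ] 110.3
```

Request:
arm_command:
  increments:
    - {"dx": -5, "dy": -0.5, "dz": 0.5, "rx": 0, "ry": 0, "rz": 0, "claw": 0}
    - {"dx": -10, "dy": -1, "dz": 1, "rx": 0, "ry": 0, "rz": 0, "claw": 0}
    - {"dx": -15, "dy": -1, "dz": 1.5, "rx": 0, "ry": 0, "rz": 0, "claw": 0}
    - {"dx": -20, "dy": -1, "dz": 1.5, "rx": 0, "ry": 0, "rz": 0, "claw": 0}
    - {"dx": -24, "dy": -1, "dz": 1.5, "rx": 0, "ry": 0, "rz": 0, "claw": 0}

```text
time: 16.37
ee_pos: [0.4904, 0.2988, 0.0444]
ee_rot: [-180.0, -0.0, 110.2]
wrist_force: [-1.0, 1.4, -0.2]
width: 0.0002
grasp_force: 0.6
```

Request:
arm_command:
  increments:
    - {"dx": -4, "dy": 0, "dz": 0, "rx": 0, "ry": 0, "rz": 0, "claw": 0}
    - {"dx": -8, "dy": 0, "dz": 0, "rx": 0, "ry": 0, "rz": 0, "claw": 0}
    - {"dx": -12, "dy": 0, "dz": 0, "rx": 0, "ry": 0, "rz": 0, "claw": 0}
    - {"dx": -16, "dy": 0, "dz": 0, "rx": 0, "ry": 0, "rz": 0, "claw": 0}
    - {"dx": -20, "dy": 0, "dz": 0, "rx": 0, "ry": 0, "rz": 0, "claw": 0}

```text
time: 16.78
ee_pos: [0.4972, 0.2805, 0.0443]
ee_rot: [-180.0, -0.0, 110.3]
wrist_force: [-1.3, 1.7, 1.4]
width: 0.0
grasp_force: 1.5
```

Request:
arm_command:
  increments:
    - {"dx": -4, "dy": 0, "dz": 0, "rx": 0, "ry": 0, "rz": 0, "claw": 0}
    - {"dx": -8, "dy": 0, "dz": 0, "rx": 0, "ry": 0, "rz": 0, "claw": 0}
    - {"dx": -12, "dy": 0, "dz": 0, "rx": 0, "ry": 0, "rz": 0, "claw": 0}
    - {"dx": -16, "dy": 0, "dz": 0, "rx": 0, "ry": 0, "rz": 0, "claw": 0}
    - {"dx": -20, "dy": 0, "dz": 0, "rx": 0, "ry": 0, "rz": 0, "claw": 0}

```text
time: 17.2
ee_pos: [0.5043, 0.2616, 0.0443]
ee_rot: [180.0, -0.0, 110.3]
wrist_force: [-0.8, 2.7, 0.2]
width: -0.0002
grasp_force: 1.1
```

Request:
arm_command:
  increments:
    - {"dx": -4, "dy": 0, "dz": 0, "rx": 0, "ry": 0, "rz": 0, "claw": 0}
    - {"dx": -8, "dy": 0, "dz": 0, "rx": 0, "ry": 0, "rz": 0, "claw": 0}
    - {"dx": -12, "dy": 0, "dz": 0, "rx": 0, "ry": 0, "rz": 0, "claw": 0}
    - {"dx": -16, "dy": 0, "dz": 0, "rx": 0, "ry": 0, "rz": 0, "claw": 0}
    - {"dx": -20, "dy": 0, "dz": 0, "rx": 0, "ry": 0, "rz": 0, "claw": 0}

```text
time: 17.62
ee_pos: [0.5115, 0.2427, 0.0444]
ee_rot: [180.0, 0.0, 110.2]
wrist_force: [0.3, 1.4, 0.4]
width: -0.0001
grasp_force: 1.0
```

```bash
python3 -c "
from plan import *
s=robot.get_state();print(toB(s['ee_pos']),s['ee_pos'],s['wrist_force'])"
```

```text
[ -1.04106694 144.43994278] [0.51151223 0.24270744 0.04439727] [0.27785206 1.36887207 0.35041113]
```

Request:
arm_command:
  increments:
    - {"dx": -4, "dy": 0, "dz": 0, "rx": 0, "ry": 0, "rz": 0, "claw": 0}
    - {"dx": -8, "dy": 0, "dz": 0, "rx": 0, "ry": 0, "rz": 0, "claw": 0}
    - {"dx": -12, "dy": 0, "dz": 0, "rx": 0, "ry": 0, "rz": 0, "claw": 0}
    - {"dx": -15, "dy": 0, "dz": 0, "rx": 0, "ry": 0, "rz": 0, "claw": 0}
    - {"dx": -18, "dy": 0, "dz": 0, "rx": 0, "ry": 0, "rz": 0, "claw": 0}

```text
time: 18.03
ee_pos: [0.5176, 0.2258, 0.0444]
ee_rot: [180.0, 0.0, 110.2]
wrist_force: [0.2, 2.2, 0.7]
width: 0.0005
grasp_force: 1.0
```

Request:
arm_command:
  increments:
    - {"dx": -1, "dy": 0, "dz": 0, "rx": 0, "ry": 0, "rz": 0, "claw": 0}
    - {"dx": -2, "dy": 0, "dz": 0, "rx": 0, "ry": 0, "rz": 0, "claw": 0}
    - {"dx": -3, "dy": 0, "dz": 0, "rx": 0, "ry": 0, "rz": 0, "claw": 0}
    - {"dx": -4, "dy": 0, "dz": 0, "rx": 0, "ry": 0, "rz": 0, "claw": 0}
    - {"dx": -5, "dy": 0, "dz": 0, "rx": 0, "ry": 0, "rz": 0, "claw": 0}

```text
time: 18.45
ee_pos: [0.519, 0.2216, 0.0443]
ee_rot: [-180.0, -0.0, 110.3]
wrist_force: [0.2, 1.9, -0.2]
width: -0.0003
grasp_force: 0.9
```

Request:
arm_command:
  increments:
    - {"dx": -1, "dy": 0, "dz": 0, "rx": 0, "ry": 0, "rz": 0, "claw": 0}
    - {"dx": -2, "dy": 0, "dz": 0, "rx": 0, "ry": 0, "rz": 0, "claw": 0}
    - {"dx": -3, "dy": 0, "dz": 0, "rx": 0, "ry": 0, "rz": 0, "claw": 0}
    - {"dx": -3, "dy": 0, "dz": 0, "rx": 0, "ry": 0, "rz": 0, "claw": 0}
    - {"dx": -3, "dy": 0, "dz": 0, "rx": 0, "ry": 0, "rz": 0, "claw": 0}

```text
time: 18.87
ee_pos: [0.5201, 0.218, 0.0442]
ee_rot: [-180.0, 0.0, 110.2]
wrist_force: [0.3, 0.4, 0.2]
width: 0.0
grasp_force: 0.3
```

```bash
python3 -c "
from plan import *
s=robot.get_state();print(toB(s['ee_pos']),s['ee_pos'],s['wrist_force'])"
```

```text
[ -1.53617995 118.28685895] [0.52012131 0.21800698 0.04420035] [0.33568751 0.37489416 0.17140941]
```

Request:
arm_command:
  increments:
    - {"dx": -0.5, "dy": 0, "dz": 0, "rx": 0, "ry": 0, "rz": 0, "claw": 0}
    - {"dx": -1, "dy": 0, "dz": 0, "rx": 0, "ry": 0, "rz": 0, "claw": 0}
    - {"dx": -1.5, "dy": 0, "dz": 0, "rx": 0, "ry": 0, "rz": 0, "claw": 0}
    - {"dx": -2, "dy": 0, "dz": 0, "rx": 0, "ry": 0, "rz": 0, "claw": 0}
    - {"dx": -2, "dy": 0, "dz": 0, "rx": 0, "ry": 0, "rz": 0, "claw": 0}

```text
time: 19.28
ee_pos: [0.5207, 0.2167, 0.0443]
ee_rot: [-180.0, -0.0, 110.2]
wrist_force: [-0.1, 0.8, -0.1]
width: -0.0004
grasp_force: 0.6
```

Request:
arm_command:
  increments:
    - {"dx": -0.5, "dy": 0, "dz": 0, "rx": 0, "ry": 0, "rz": 0, "claw": 0}
    - {"dx": -1, "dy": 0, "dz": 0, "rx": 0, "ry": 0, "rz": 0, "claw": 0}
    - {"dx": -1.5, "dy": 0, "dz": 0, "rx": 0, "ry": 0, "rz": 0, "claw": 0}
    - {"dx": -2, "dy": 0, "dz": 0, "rx": 0, "ry": 0, "rz": 0, "claw": 0}
    - {"dx": -2, "dy": 0, "dz": 0, "rx": 0, "ry": 0, "rz": 0, "claw": 0}

```text
time: 19.7
ee_pos: [0.5208, 0.2166, 0.0442]
ee_rot: [-180.0, -0.1, 110.3]
wrist_force: [-1.9, 4.5, -0.2]
width: 0.0
grasp_force: 2.5
```

Request:
arm_command:
  increments:
    - {"dx": -1, "dy": 0, "dz": 0, "rx": 0, "ry": 0, "rz": 0, "claw": 0}
    - {"dx": -2, "dy": 0, "dz": 0, "rx": 0, "ry": 0, "rz": 0, "claw": 0}
    - {"dx": -3, "dy": 0, "dz": 0, "rx": 0, "ry": 0, "rz": 0, "claw": 0}
    - {"dx": -3, "dy": 0, "dz": 0, "rx": 0, "ry": 0, "rz": 0, "claw": 0}
    - {"dx": -3, "dy": 0, "dz": 0, "rx": 0, "ry": 0, "rz": 0, "claw": 0}

```text
time: 20.12
ee_pos: [0.5208, 0.2165, 0.0442]
ee_rot: [-180.0, -0.3, 110.4]
wrist_force: [-3.5, 7.9, 0.1]
width: -0.0
grasp_force: 4.2
```

Request:
arm_command:
  increments:
    - {"dx": 3, "dy": 0, "dz": 0, "rx": 0, "ry": 0, "rz": 0, "claw": 0}
    - {"dx": 6, "dy": 0, "dz": 0, "rx": 0, "ry": 0, "rz": 0, "claw": 0}
    - {"dx": 12, "dy": 0, "dz": 0, "rx": 0, "ry": 0, "rz": 0, "claw": 0}
    - {"dx": 22, "dy": 0, "dz": -5, "rx": 0, "ry": 0, "rz": 0, "claw": 0}
    - {"dx": 35, "dy": 0, "dz": -20, "rx": 0, "ry": 0, "rz": 0, "claw": 0}

```text
time: 20.53
ee_pos: [0.5091, 0.2425, 0.0628]
ee_rot: [-179.7, 0.2, 110.1]
wrist_force: [-1.0, 0.6, -0.9]
width: 0.0002
grasp_force: 0.0
```

Request:
arm_command:
  increments:
    - {"dx": 20, "dy": 0, "dz": -30, "rx": 0, "ry": 0, "rz": 0, "claw": 0}
    - {"dx": 45, "dy": 0, "dz": -55, "rx": 0, "ry": 0, "rz": 0, "claw": 0}
    - {"dx": 70, "dy": 0, "dz": -80, "rx": 0, "ry": 0, "rz": 0, "claw": 0}
    - {"dx": 95, "dy": 0, "dz": -100, "rx": 0, "ry": 0, "rz": 0, "claw": 0}
    - {"dx": 110, "dy": 0, "dz": -110, "rx": 0, "ry": 0, "rz": 0, "claw": 0}

```text
time: 20.95
ee_pos: [0.4722, 0.3523, 0.1779]
ee_rot: [179.7, -0.2, 110.4]
wrist_force: [0.3, 1.2, -0.3]
width: 0.0001
grasp_force: 0.0
```

```bash
python3 ax.py .040 .062 .048; python3 -c "
from blk import *
rep()
a=grab('top');b=grab('side')
cv2.imwrite('pics/t6.png',np.vstack([cv2.resize(a['image'][200:340,110:290,::-1],(514,300),interpolation=2)[:,:500],cv2.resize(b['image'][230:400,150:366,::-1],(500,300),interpolation=2)]))"
```

```text
top 359 y [ 47.6 106.1] x [-9.4  8.9] slope deg 1.46 z95 0.0583
side 534 y [ 24.1 105.3] x [-23.8  11.6] slope deg 6.95 z95 0.0577
tcp B [-8.0000e-02  2.6182e+02] [0.4717 0.3531 0.1767] [179.72  -0.18 110.64] 21.05
top block 794 [-3.5 -0.6] [46. 52.] 19.0
side block 823 [-4.4  1.7] [47.  52.7] 19.0
```

View pics/t6.png

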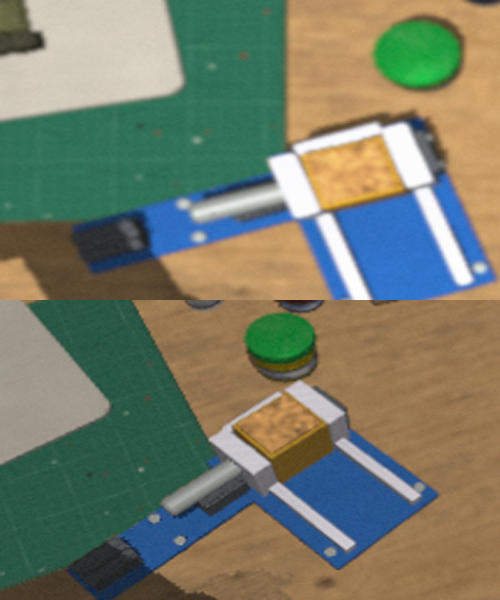

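The axle is in, with its outer end at bracket y≈106 and the jar untouched at about (418,55). The last open question is whether the block is fully home, so I'll compare the depth of its front face with the ears' front faces. Home should put it about 2 mm behind them.

```bash
python3 -c "
from plan import *
Ds=[]
for n in('side','side','side','top'):
    f=grab(n);P,_=world(f)
    dx=(c*(P[...,0]-O[0])+s*(P[...,1]-O[1]))*1e3;dy=(-s*(P[...,0]-O[0])+c*(P[...,1]-O[1]))*1e3;z=P[...,2]*1e3
    for nm,lo,hi in(('near',31,42),('block',-20,24),('far',-38,-31)):
        for z0,z1 in((30,58),):
            m=(dy>lo)&(dy<hi)&(z>z0)&(z<z1)&(dx>-33)&(dx<-15);v=dx[m]
            print(n,nm,m.sum(),np.round([np.median(v),v.mean(),v.std()],2) if m.sum() else '',end=' | ')
    print()
    # rear wall back edge and block rear edge on top view
"
```

```text
side near 36 [-24.6  -24.61   0.35] | side block 152 [-24.11 -24.1    0.57] | side far 22 [-23.29 -23.33   0.46] | 
side near 39 [-24.48 -24.49   0.39] | side block 152 [-24.09 -24.13   0.58] | side far 22 [-23.4  -23.41   0.47] | 
side near 38 [-24.43 -24.44   0.4 ] | side block 153 [-24.09 -24.08   0.68] | side far 22 [-23.19 -23.23   0.39] | 
top near 7 [-24.95 -24.98   0.11] | top block 31 [-25.33 -25.44   0.45] | top far 5 [-24.98 -24.98   0.15] |
```

Front faces, with the ears averaged (side camera): ears -24.0, block -24.1. The block therefore looks about 2 mm short, probably because the finger linkage met the ears first. I'll push it again with the tip higher (z≈50), where only the slim finger ends lie between the ears.

```bash
python3 -c "
from plan import *
plan([(B(-75,0,130),200.3),(B(-75,0,50),200.3),(B(-40,0,50),200.3)],step=36,rot=7)"
```

```text
start [0.4726 0.3465 0.1735] [-1.7992e+02  6.0000e-02  1.1011e+02] t 21.45
(-17 -4.8 2.9|-6) (-34.1 -9.7 5.9|-12) (-51.1 -14.5 8.8|-18) (-68.1 -19.3 11.7|-24.1) (-85.2 -24.2 14.6|-30.1) rxy [-0.04 -0.01]
(-12.3 -12.7 2.9|-6) (-24.6 -25.4 5.8|-12) (-37 -38.2 8.8|-18) (-49.3 -50.9 11.7|-24.1) (-61.6 -63.6 14.6|-30.1) rxy [-0.04 -0.01]
(-4.3 -17.2 2.9|-6) (-8.6 -34.4 5.8|-12) (-12.9 -51.5 8.7|-18) (-17.1 -68.7 11.7|-24.1) (-21.4 -85.9 14.6|-30.1) rxy [-0.04 -0.01]
-- at [0.4923 0.0816 0.13  ] 200.3
(0 -0 16|0) (0 -0 32|0) (0 -0 48|0) (0 -0 64|0) (0 -0 80|0) rxy [0. 0.]
-- at [0.4923 0.0816 0.05  ] 200.3
(-7 -0 -0|0) (-14 -0 -0|0) (-21 0 0|0) (-28 -0 -0|0) (-35 -0 -0|0) rxy [0. 0.]
-- at [0.5251 0.0937 0.05  ] 200.3
```

Request:
arm_command:
  increments:
    - {"dx": -17, "dy": -5, "dz": 3, "rx": 0, "ry": 0, "rz": -6, "claw": 0}
    - {"dx": -34, "dy": -10, "dz": 6, "rx": 0, "ry": 0, "rz": -12, "claw": 0}
    - {"dx": -51, "dy": -14.5, "dz": 9, "rx": 0, "ry": 0, "rz": -18, "claw": 0}
    - {"dx": -68, "dy": -19, "dz": 12, "rx": 0, "ry": 0, "rz": -24, "claw": 0}
    - {"dx": -85, "dy": -24, "dz": 15, "rx": 0, "ry": 0, "rz": -30, "claw": 0}

```text
time: 21.87
ee_pos: [0.4794, 0.2584, 0.1588]
ee_rot: [-180.0, 0.0, 140.5]
wrist_force: [0.5, -0.4, 0.1]
width: -0.0001
grasp_force: 0.0
```

Request:
arm_command:
  increments:
    - {"dx": -12, "dy": -13, "dz": 3, "rx": 0, "ry": 0, "rz": -6, "claw": 0}
    - {"dx": -25, "dy": -25, "dz": 6, "rx": 0, "ry": 0, "rz": -12, "claw": 0}
    - {"dx": -37, "dy": -38, "dz": 9, "rx": 0, "ry": 0, "rz": -18, "claw": 0}
    - {"dx": -49, "dy": -51, "dz": 12, "rx": 0, "ry": 0, "rz": -24, "claw": 0}
    - {"dx": -62, "dy": -64, "dz": 15, "rx": 0, "ry": 0, "rz": -30, "claw": 0}

```text
time: 22.28
ee_pos: [0.4858, 0.1697, 0.1439]
ee_rot: [-180.0, -0.0, 170.5]
wrist_force: [0.6, 0.1, -0.7]
width: 0.0002
grasp_force: 0.0
```

Request:
arm_command:
  increments:
    - {"dx": -4, "dy": -17, "dz": 3, "rx": 0, "ry": 0, "rz": -6, "claw": 0}
    - {"dx": -9, "dy": -34, "dz": 6, "rx": 0, "ry": 0, "rz": -12, "claw": 0}
    - {"dx": -13, "dy": -52, "dz": 9, "rx": 0, "ry": 0, "rz": -18, "claw": 0}
    - {"dx": -17, "dy": -69, "dz": 12, "rx": 0, "ry": 0, "rz": -24, "claw": 0}
    - {"dx": -21, "dy": -86, "dz": 15, "rx": 0, "ry": 0, "rz": -30, "claw": 0}

```text
time: 22.7
ee_pos: [0.4919, 0.0812, 0.1289]
ee_rot: [-180.0, -0.0, -159.5]
wrist_force: [0.5, 0.6, -0.4]
width: 0.0001
grasp_force: 0.0
```

Request:
arm_command:
  increments:
    - {"dx": 0, "dy": 0, "dz": 16, "rx": 0, "ry": 0, "rz": 0, "claw": 0}
    - {"dx": 0, "dy": 0, "dz": 34, "rx": 0, "ry": 0, "rz": 0, "claw": 0}
    - {"dx": 0, "dy": 0, "dz": 52, "rx": 0, "ry": 0, "rz": 0, "claw": 0}
    - {"dx": 0, "dy": 0, "dz": 68, "rx": 0, "ry": 0, "rz": 0, "claw": 0}
    - {"dx": 0, "dy": 0, "dz": 78, "rx": 0, "ry": 0, "rz": 0, "claw": 0}

```text
time: 23.12
ee_pos: [0.4908, 0.0819, 0.0495]
ee_rot: [180.0, -0.2, -159.8]
wrist_force: [-0.4, 0.8, -1.3]
width: -0.0
grasp_force: 0.0
```

```bash
python3 -c "
from plan import *
plan([(B(-75,0,50),200.3),(B(-40,0,50),200.3)],step=36,rot=7)"
```

```text
start [0.4908 0.0819 0.0495] [ 179.99   -0.18 -159.83] t 23.1167
(-0.3 -0.2 -0.1|-0) (-0.5 -0.3 -0.2|-0.1) (-0.8 -0.5 -0.3|-0.1) (-1 -0.6 -0.4|-0.1) (-1.3 -0.8 -0.5|-0.1) rxy [ 0.01 -0.18]
-- at [0.4923 0.0816 0.05  ] 200.3
(-7 -0 -0|0) (-14 -0 -0|0) (-21 0 0|0) (-28 -0 -0|0) (-35 -0 -0|0) rxy [0. 0.]
-- at [0.5251 0.0937 0.05  ] 200.3
```

Request:
arm_command:
  increments:
    - {"dx": -9, "dy": 0, "dz": 0, "rx": 0, "ry": 0, "rz": 0, "claw": 0}
    - {"dx": -18, "dy": 0, "dz": 0, "rx": 0, "ry": 0, "rz": 0, "claw": 0}
    - {"dx": -26, "dy": 0, "dz": 0, "rx": 0, "ry": 0, "rz": 0, "claw": 0}
    - {"dx": -32, "dy": 0, "dz": 0, "rx": 0, "ry": 0, "rz": 0, "claw": 0}
    - {"dx": -35, "dy": 0, "dz": 0, "rx": 0, "ry": 0, "rz": 0, "claw": 0}

```text
time: 23.53
ee_pos: [0.5274, 0.0959, 0.0524]
ee_rot: [-180.0, 0.2, -159.7]
wrist_force: [0.1, -0.4, -0.2]
width: -0.0
grasp_force: 0.0
```

Request:
arm_command:
  increments:
    - {"dx": -1, "dy": 0, "dz": 0, "rx": 0, "ry": 0, "rz": 0, "claw": 0}
    - {"dx": -2, "dy": 0, "dz": 0, "rx": 0, "ry": 0, "rz": 0, "claw": 0}
    - {"dx": -3, "dy": 0, "dz": 0, "rx": 0, "ry": 0, "rz": 0, "claw": 0}
    - {"dx": -4, "dy": 0, "dz": 0, "rx": 0, "ry": 0, "rz": 0, "claw": 0}
    - {"dx": -4.5, "dy": 0, "dz": 0, "rx": 0, "ry": 0, "rz": 0, "claw": 0}

```text
time: 23.95
ee_pos: [0.5282, 0.0961, 0.0513]
ee_rot: [180.0, -0.1, -159.8]
wrist_force: [-2.0, -0.4, 2.3]
width: 0.0003
grasp_force: 1.2
```

Request:
arm_command:
  increments:
    - {"dx": -0.5, "dy": 0, "dz": 0, "rx": 0, "ry": 0, "rz": 0, "claw": 0}
    - {"dx": -1, "dy": 0, "dz": 0, "rx": 0, "ry": 0, "rz": 0, "claw": 0}
    - {"dx": -1.5, "dy": 0, "dz": 0, "rx": 0, "ry": 0, "rz": 0, "claw": 0}
    - {"dx": -2, "dy": 0, "dz": 0, "rx": 0, "ry": 0, "rz": 0, "claw": 0}
    - {"dx": -2, "dy": 0, "dz": 0, "rx": 0, "ry": 0, "rz": 0, "claw": 0}

```text
time: 24.37
ee_pos: [0.53, 0.0965, 0.051]
ee_rot: [-180.0, -0.1, -159.8]
wrist_force: [-4.6, -2.1, 4.1]
width: -0.0003
grasp_force: 2.6
```

```bash
python3 -c "
from plan import *
s=robot.get_state();print(toB(s['ee_pos']),s['ee_pos'],s['wrist_force'],s['ee_rot'])"
```

```text
[-34.45171736   0.86954091] [0.52998644 0.096463   0.05104198] [-4.60968977 -2.09063858  4.08164243] [-1.79994965e+02 -1.48508982e-01 -1.59779373e+02]
```

Request:
arm_command:
  increments:
    - {"dx": -0.5, "dy": 0, "dz": 0, "rx": 0, "ry": 0, "rz": 0, "claw": 0}
    - {"dx": -1, "dy": 0, "dz": 0, "rx": 0, "ry": 0, "rz": 0, "claw": 0}
    - {"dx": -1.5, "dy": 0, "dz": 0, "rx": 0, "ry": 0, "rz": 0, "claw": 0}
    - {"dx": -2, "dy": 0, "dz": 0, "rx": 0, "ry": 0, "rz": 0, "claw": 0}
    - {"dx": -2, "dy": 0, "dz": 0, "rx": 0, "ry": 0, "rz": 0, "claw": 0}

```text
time: 24.78
ee_pos: [0.5305, 0.096, 0.0509]
ee_rot: [-180.0, -0.3, -159.8]
wrist_force: [-6.8, -4.3, 6.1]
width: 0.0003
grasp_force: 4.1
```

Request:
arm_command:
  increments:
    - {"dx": -0.5, "dy": 0, "dz": 0, "rx": 0, "ry": 0, "rz": 0, "claw": 0}
    - {"dx": -1, "dy": 0, "dz": 0, "rx": 0, "ry": 0, "rz": 0, "claw": 0}
    - {"dx": -1.5, "dy": 0, "dz": 0, "rx": 0, "ry": 0, "rz": 0, "claw": 0}
    - {"dx": -2, "dy": 0, "dz": 0, "rx": 0, "ry": 0, "rz": 0, "claw": 0}
    - {"dx": -2, "dy": 0, "dz": 0, "rx": 0, "ry": 0, "rz": 0, "claw": 0}

```text
time: 25.2
ee_pos: [0.5306, 0.0959, 0.0509]
ee_rot: [180.0, -0.6, -159.8]
wrist_force: [-10.5, -5.5, 8.4]
width: 0.0002
grasp_force: 6.1
```

Request:
arm_command:
  increments:
    - {"dx": 3, "dy": 0, "dz": 0, "rx": 0, "ry": 0, "rz": 0, "claw": 0}
    - {"dx": 8, "dy": 0, "dz": 0, "rx": 0, "ry": 0, "rz": 0, "claw": 0}
    - {"dx": 20, "dy": 0, "dz": 0, "rx": 0, "ry": 0, "rz": 0, "claw": 0}
    - {"dx": 40, "dy": 0, "dz": -20, "rx": 0, "ry": 0, "rz": 0, "claw": 0}
    - {"dx": 60, "dy": 0, "dz": -55, "rx": 0, "ry": 0, "rz": 0, "claw": 0}

```text
time: 25.62
ee_pos: [0.4761, 0.0785, 0.1038]
ee_rot: [180.0, -0.3, -159.7]
wrist_force: [0.5, 0.1, 1.6]
width: -0.0002
grasp_force: 0.0
```

Request:
arm_command:
  increments:
    - {"dx": 10, "dy": 35, "dz": -20, "rx": 0, "ry": 0, "rz": 7, "claw": 0}
    - {"dx": 20, "dy": 70, "dz": -30, "rx": 0, "ry": 0, "rz": 14, "claw": 0}
    - {"dx": 20, "dy": 110, "dz": -40, "rx": 0, "ry": 0, "rz": 21, "claw": 0}
    - {"dx": 20, "dy": 150, "dz": -50, "rx": 0, "ry": 0, "rz": 28, "claw": 0}
    - {"dx": 20, "dy": 190, "dz": -50, "rx": 0, "ry": 0, "rz": 35, "claw": 0}

```text
time: 26.03
ee_pos: [0.4049, 0.2273, 0.1561]
ee_rot: [179.7, 0.3, 170.2]
wrist_force: [0.4, 0.6, 1.0]
width: 0.0002
grasp_force: 0.0
```

```bash
cat > face.py <<'E'
from blk import *
for n in('side','top'):
    f=grab(n);P,_=world(f)
    dx=(c*(P[...,0]-O[0])+s*(P[...,1]-O[1]))*1e3;dy=(-s*(P[...,0]-O[0])+c*(P[...,1]-O[1]))*1e3;z=P[...,2]*1e3
    for nm,lo,hi in(('near',31,42),('block',-20,24),('far',-38,-31)):
        m=(dy>lo)&(dy<hi)&(z>30)&(z<58)&(dx>-33)&(dx<-15);v=dx[m]
        if m.sum(): print(n,nm,m.sum(),np.round([np.median(v),v.std()],2),end=' | ')
    print()
rep()
s_=robot.get_state();print(s_['ee_pos'],s_['ee_rot'],s_['time'])
E
python3 face.py; python3 ax.py .040 .062 .048
```

```text
side block 85 [-21.94   0.45] | side far 25 [-23.27   0.42] | 
top near 9 [-25.04   0.13] | top block 34 [-23.25   0.18] | top far 5 [-25.09   0.1 ] | 
top block 790 [-1.2 -0.9] [46.  51.1] 19.5
side block 783 [-2.3  0.5] [47.9 51.3] 21.2
[0.40396779 0.22678135 0.15438646] [1.79858981e+02 1.24907120e-01 1.70801875e+02] 26.2333
top 360 y [ 47.6 106.1] x [-9.2  8.9] slope deg 1.48 z95 0.0589
tcp B [-107.85  163.89] [0.4046 0.2239 0.154 ] [1.7997e+02 8.0000e-02 1.7047e+02] 26.3333
```

The block face now sits 1.85 mm behind the ear faces (2 mm expected), so it is home. The axle end is still at y=106, the jar was standing in the last picture, and the arm is clear. Handing in.

```bash
python3 -c "
from station import robot
print(robot.job_done())"
```

```text
the job is handed in; nothing more can be done
None
```

I handed the job in at about 26 s with the block home against the stop and the axle pushed through both ears to the end cap, but the block was still about 2 mm short when the axle went through; I found that afterwards and seated it with a second push. The jar was standing in the last picture; I did not check the bottle again after the start.

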